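# Fetch the spare objective from behind the oil bottles

### The arm

A 7-joint arm with a two-finger parallel gripper is mounted at the origin on a cart in front of the work surface, level with it; the furniture and walls round the work are solid. World frame = base frame: x ahead of the robot, y to its left, z up, the work surface at z = 0. Lengths are in m, angles in rad, forces in N, time in s.
With the tool pointing down it reaches from about 0.425 to 0.875 m from the base axis. Payload 9.9 kg.
Tool frame: the origin (TCP) lies on the mounting face of the last link; the fingertips stand 173 mm ahead of it and the grasp point (between the pads) lies 155 mm ahead of it; x points along the fingers, z is the direction in which the jaws open and shut, and the axes are right-handed (so a half turn about x gives the same grasp; the last joint's range is limited). The gripper opens to 85 mm and grips with 20 to 120 N. Pads are 22 mm wide; open, the fingers measure 114 mm over their backs; the gripper's body (76 mm by 85 mm) begins 54 mm behind the grasp point. The pads swing forward as they close: fully open they stand 13 mm farther back than shut.
Start: joints at [1.029, 0.576, 0.025, 1.437, -0.015, 1.129, -0.057], TCP at [0.298, -0.605, 0.405] pointing down, gripper open.
Joint ranges: [-2.76, 2.76], [-0.34, 2.15], [-1.52, 1.57], [0.19, 2.46], [-1.09, 4.23], [0.17, 1.99], [-2.82, 2.82]. Speed limits (rad/s): [2.22, 2.22, 3.01, 3.01, 3.14, 3.14, 3.14].

### API

Orientations are given as a 3x3 rotation matrix whose columns are the frame's x, y, z axes.
In Python, from cell import env, optics, workorder gives the robot as it stands.
- The arm moves only by the tool move_arm, never from a script. Its argument "increments" is one flat list of numbers, 5 for each row, row after row: the closure, from -1 (fully open) to 1 (shut), then the shift along the tool's x, y, z in units of 25 mm (1.0 is 25 mm), then the turn about the tool's x in rad. In form: [gripper, tx, ty, tz, spin, gripper, tx, ty, tz, spin, ...]. A call has 1 to 12 rows; each row shifts and turns the commanded pose from where the row before left it, along the tool's axes as they then stand; what a row does not reach is not made up. A row lasts 1/10 s, in which the tool goes at most 50 mm and 8.59 degrees, less where a joint would pass 70% of its speed; a pose out of reach is approached as far as the arm can. A call is refused whole if a number of a shift passes 1 or a number of a turn 0.15, either way. A call with a gripper value outside its range is refused whole. The fingers move at their own pace and stop on an object; "squeeze" is the grip in N (left out, the last holds). Time passes only in rows, so rows that do not move let the fingers close. It gives the time, the measured TCP pose, the force and the opening at its end, in the units of the state.
- env.read_state(): the state, without advancing time (a new reading comes with each control period).
- optics.snapshot(name): name is "side" or "top" or "wrist"; returns the picture (384x512x3 uint8, blue, green, red); there is no depth.
- optics.camera_params(name): a dict with "mtx" (3x3 intrinsics, pixels), "extrinsics" (4x4, takes a point from camera to world coordinates). Camera axes: x right, y down, z forward; pixel columns grow to the right and rows downward; lengths in m; the calibration is good to about 2 mm. The wrist camera is an equidistant fisheye: a pixel r from the principal point sees the ray r / f radians off the axis. A picture is of the moment at which its call begins: read the wrist's pose just before it. camera_params takes no time and is no camera call; for the wrist camera it gives the pose at the moment of the call.
- workorder.finish_job(): hands the job in, once; it reports no verdict.
The state is a dict: "t": time; "joint_pos": joint angles; "dq": joint speeds; "effort": joint torques, N m; "tcp_pos": TCP position; "tcp_rot": TCP orientation; "contact_force": force on the tool from outside, world axes, zero at the start; "ft_torque": the same for the moment, N m; "width": finger opening in m.
Only numpy, scipy, OpenCV 4.12 (cv2) and the standard library are available. Lean on these libraries where they do the work, as an engineer would, in place of code of your own. Each camera call takes 0.05 s, during which the arm holds its last target.

### The job

The spare objective in its canister stands at the back of the caddy, boxed in by two small bottles. Lift both bottles out and stand them in the side tray, then fetch the canister and stand it in the middle of the round steel stand; only then put each bottle back on the seat of the caddy where it stood before. Keep everything upright, do not disturb the canister while you clear the bottles, and leave the petri dish, the timer and the tall bottle where they are.

Things in the scene. Friction and masses are not known exactly. Their poses are not given: they have to be found in the camera images.
- canister: objective canister: upright cylinder with a white body of diameter 37 mm up to 45 mm height and a wider black screw cap of diameter 40 mm from 45 to 67 mm; 0.12 kg. Origin: centre of its underside, z up. It starts on the rear seat of the caddy.
- oil_bottle: the larger of the two bottles in the caddy: light round body, diameter 36 mm up to 54 mm height, then a neck and a black cap to 82 mm (grasp round the body); 0.06 kg. Origin: centre of its underside, z up. It starts on the front left or front right seat of the caddy.
- dropper_bottle: the smaller of the two bottles in the caddy: dark round body, diameter 26 mm up to 41 mm height, then a neck and a black cap to 62 mm (grasp round the body); 0.03 kg. Origin: centre of its underside, z up. It starts on the other front seat of the caddy.
- caddy: fixed aluminium plate 120x120x8 mm; dark rings on top mark the seats: rear (17, 0), front (-26, 25) and (-26, -25) mm. Grey cheeks beside the rear seat (x 12 to 48, |y| 31 to 39, top z 53; 4 mm flange out to |y| 53): pinch the canister along caddy x. Room at the bottles: along (1, 1) for the one at +y, (1, -1) at -y. Origin: centre of underside; x to its back (away from robot), y left, z up.
- side_tray: fixed dark grey steel shallow tray, 150 mm (its x) by 84 mm (its y), walls 4 mm thick and 10 mm high over the desk, floor about 4 mm thick. It has room for both bottles side by side along its x, e.g. at x = 36 and -36 mm. Origin: centre of its underside on the desk, z up.
- stand: fixed round steel stand, outer diameter 72 mm, 10 mm high, with a flat round recess of about 56 mm across and 5 mm deep (its floor, with a dark disc, is 5 mm above the desk), for the canister. Origin: centre of its underside on the desk, z up.
- dish: bystander: flat round petri dish, diameter 60 mm, 14 mm high, in front of the caddy. Origin: centre of its underside.
- timer: bystander: bench timer, 60 x 64 mm, 18 mm high, in front of the caddy. Origin: centre of its underside.
- tall_bottle: bystander: clear bottle, diameter 42 mm, 90 mm high, orange cap, behind and to the right of the caddy. Origin: centre of its underside.

How it is judged:
By the outcome, as a careful person would: the job done as asked, in the order asked, and still so for the second after the job is handed in, with the robot touching nothing.
It also fails if it takes over 128 s, if anything falls off the work surface, if the arm or the gripper's body presses on something with over 40 N, if the wrist force passes 120 N, or if a joint passes its speed limit or range.

## Working session

There is one attempt and no reset: what is moved stays moved. The work goes in short steps, Python scripts to look and compute and a tool call to move; the robot and the scene stay as the last step left them, time stands still between calls to the robot, and variables do not carry over. Pictures are saved under pics/ and viewed, and the job is handed in when it is done.

Besides the shell and the picture viewer there is one more tool, called after ">>>" by a JSON object that holds its "fn" and its "kwargs". move_arm: Moves the arm, as the interface text tells. Its arguments: {"type":"object","properties":{"increments":{"type":"array"},"squeeze":{"type":"number"}},"required":["increments"]}

```bash
ls; mkdir -p pics; python3 - <<'E'
from cell import env, optics, workorder
import cv2, numpy as np
np.set_printoptions(precision=4,suppress=True)
for n in ["side","top","wrist"]:
    p=optics.camera_params(n); print(n,p["mtx"],p["extrinsics"])
    cv2.imwrite(f"pics/{n}0.png",optics.snapshot(n))
s=env.read_state(); print(s)
E
```

```text
pics
side [[454.0894   0.     254.2227]
 [  0.     454.0894 190.3903]
 [  0.       0.       1.    ]] [[ 0.9962 -0.0563  0.0671  0.458 ]
 [-0.087  -0.5443  0.8344 -0.7739]
 [-0.0105 -0.837  -0.5471  0.639 ]
 [ 0.      0.      0.      1.    ]]
top [[355.3204   0.     258.4011]
 [  0.     355.3204 186.6298]
 [  0.       0.       1.    ]] [[-0.0053 -0.9975  0.07    0.4671]
 [-1.      0.0055  0.0015  0.1385]
 [-0.0019 -0.07   -0.9975  0.8833]
 [ 0.      0.      0.      1.    ]]
wrist [[297.3186   0.     251.0811]
 [  0.     297.3186 192.5803]
 [  0.       0.       1.    ]] [[ 0.4413 -0.8656 -0.2364  0.3572]
 [-0.8973 -0.4264 -0.1139 -0.5749]
 [-0.0022  0.2624 -0.965   0.3727]
 [ 0.      0.      0.      1.    ]]
{'t': 0.15, 'joint_pos': array([ 1.0292,  0.5763,  0.0248,  1.4377, -0.015 ,  1.129 , -0.0565]), 'dq': array([ 0.0001, -0.0006,  0.0002, -0.0031,  0.0009, -0.0015,  0.0012]), 'effort': array([  0.0019, -76.6275,   2.2524, -28.6185,   0.0155,   0.0099,
        -0.0001]), 'tcp_pos': array([ 0.2983, -0.6054,  0.4041]), 'tcp_rot': array([[-0.0006,  0.897 ,  0.442 ],
       [ 0.0011,  0.442 , -0.897 ],
       [-1.    , -0.0001, -0.0013]]), 'contact_force': array([ 0.3338, -0.1781, -0.5262]), 'ft_torque': array([-0.034 ,  0.0106, -0.0397]), 'width': 0.08549693220539638}
```

View pics/top0.png

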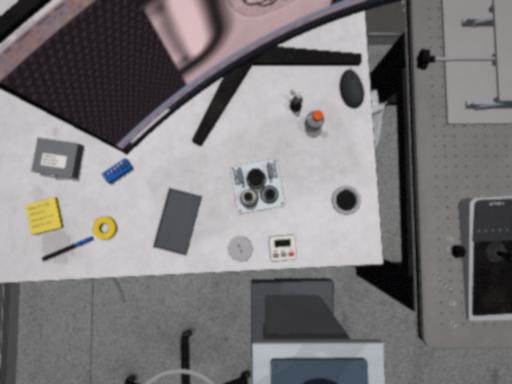

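View pics/side0.png

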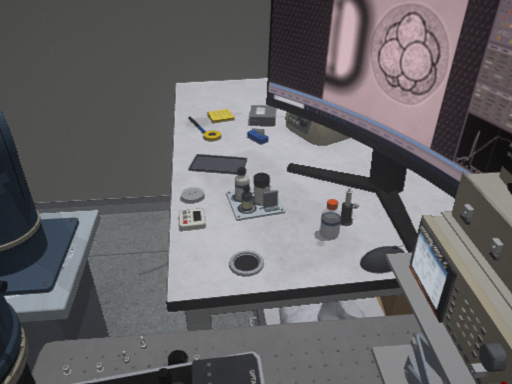

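View pics/wrist0.png

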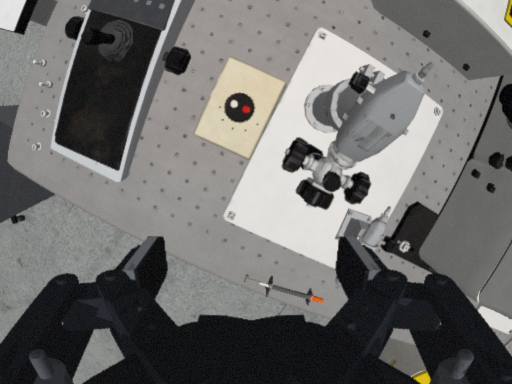

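The top view shows the caddy near (258,187), the tray at (178,221), the stand at (346,200), the dish at (240,248) and the timer at (283,248). I'll zoom in.

```bash
python3 - <<'E'
import cv2, numpy as np
a=cv2.imread("pics/top0.png")[150:280,140:370]; cv2.imwrite("pics/topz.png",cv2.resize(a,(782,442),interpolation=cv2.INTER_CUBIC))
a=cv2.imread("pics/side0.png")[145:285,165:365]; cv2.imwrite("pics/sidez.png",cv2.resize(a,(800,560),interpolation=cv2.INTER_CUBIC))
E
```

```text
(no output)
```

View pics/topz.png

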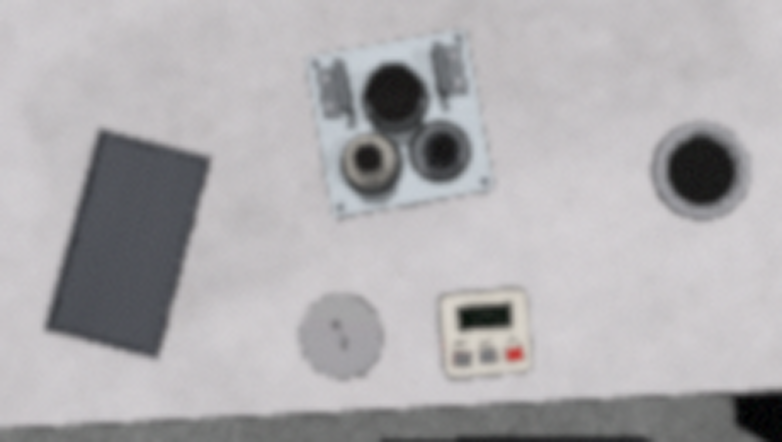

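View pics/sidez.png

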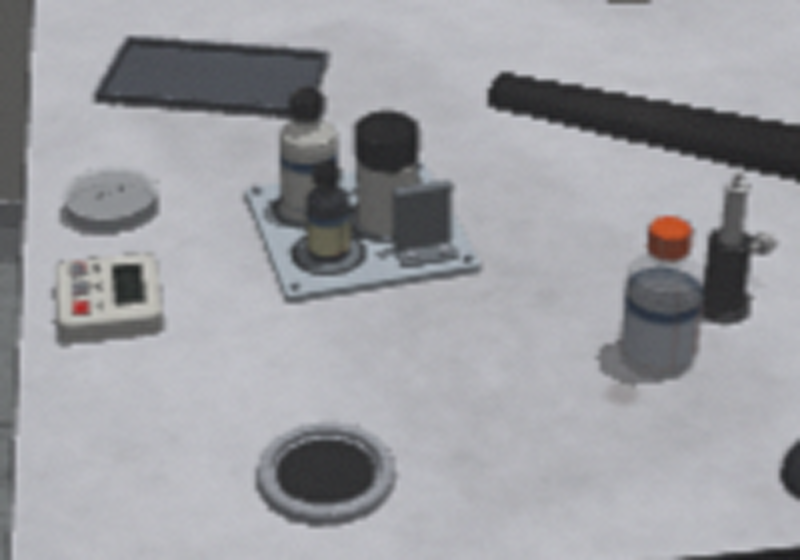

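```bash
cat > h.py <<'E'
import numpy as np, cv2
from cell import env, optics, workorder
np.set_printoptions(precision=4,suppress=True)
def ray(cam,px,P=None):
    P=P or optics.camera_params(cam); M=P["mtx"];E=P["extrinsics"]
    x=(px[0]-M[0,2])/M[0,0]; y=(px[1]-M[1,2])/M[1,1]
    if cam=="wrist":
        r=np.hypot(x,y); d=np.array([x/r*np.sin(r),y/r*np.sin(r),np.cos(r)]) if r>0 else np.array([0,0,1.])
    else: d=np.array([x,y,1.])
    return E[:3,3],E[:3,:3]@d
def at_z(cam,px,z,P=None):
    o,d=ray(cam,px,P); return (o+d*(z-o[2])/d[2])
def proj(cam,p,P=None):
    P=P or optics.camera_params(cam); M=P["mtx"];E=P["extrinsics"]
    c=E[:3,:3].T@(np.asarray(p)-E[:3,3])
    if cam=="wrist":
        th=np.arctan2(np.hypot(c[0],c[1]),c[2]); r=np.hypot(c[0],c[1]); k=th/max(r,1e-9)
        return np.array([M[0,0]*c[0]*k+M[0,2],M[1,1]*c[1]*k+M[1,2]])
    return np.array([M[0,0]*c[0]/c[2]+M[0,2],M[1,1]*c[1]/c[2]+M[1,2]])
E
python3 - <<'E'
from h import *
tz=lambda x,y:((x+.5)/3.4-.5+140,(y+.5)/3.4-.5+150)
sz=lambda x,y:((x+.5)/4-.5+165,(y+.5)/4-.5+145)
def quad(n,pts,z,f,cam):
    w=np.array([at_z(cam,f(*p),z) for p in pts])[:,:2]; print(n,cam,w.tolist(),'c',w.mean(0),'sides',np.linalg.norm(w-np.roll(w,-1,0),axis=1))
    return w
C=quad('caddy',[(305,58),(467,33),(495,188),(338,220)],.008,tz,'top')
quad('caddy',[(245,190),(292,300),(481,268),(422,165)],.008,sz,'side')
quad('tray',[(101,129),(211,156),(157,357),(46,328)],.010,tz,'top')
quad('tray',[(130,38),(328,53),(318,116),(96,100)],.010,sz,'side')
print('stand',at_z('top',tz(701,170),.01),at_z('side',sz(326,471),.01))
print('dish',at_z('top',tz(341,336),.014)); print('timer',at_z('top',tz(485,334),.018))
print('tall',at_z('top',(317,117),.09), at_z('side',sz(670,225),.09))
print('can cap',at_z('top',tz(394,94),.075),at_z('side',sz(386,125),.075))
print('oil',at_z('top',tz(368,158),.09),at_z('side',sz(306,93),.09))
print('drop',at_z('top',tz(441,150),.070),at_z('side',sz(326,167),.07))
E
```

```text
caddy top [[0.5784524122111145, 0.2116252541649214], [0.5961645043020054, 0.09333144859152392], [0.483016827440841, 0.07409088610847686], [0.4605362249314994, 0.18773644365222852]] c [0.5295 0.1417] sides [0.1196 0.1148 0.1158 0.1203]
caddy side [[0.4634291436142652, 0.18777536328468025], [0.4864664500981742, 0.06918190443982652], [0.5996247641884718, 0.08937647156729034], [0.5780494803240709, 0.20535179910080537]] c [0.5319 0.1379] sides [0.1208 0.1149 0.118  0.116 ]
tray top [[0.5272274551901459, 0.35932507887449616], [0.5072101828761668, 0.2794559991600119], [0.3635378598846693, 0.3172527517966481], [0.3845021720137749, 0.3970101636754476]] c [0.4456 0.3383] sides [0.0823 0.1486 0.0825 0.1476]
tray side [[0.3875697418594213, 0.3933067577928977], [0.5283848559845723, 0.3559509115819741], [0.515366302316899, 0.27007318494760235], [0.36600766327848117, 0.30700593610445814]] c [0.4493 0.3316] sides [0.1457 0.0869 0.1539 0.089 ]
stand [ 0.4952 -0.0747  0.01  ] [ 0.4954 -0.0801  0.01  ]
dish [0.3781 0.1854 0.014 ]
timer [0.3794 0.083  0.018 ]
tall [0.6804 0.006  0.09  ] [0.6867 0.0056 0.09  ]
can cap [0.5452 0.1462 0.075 ] [0.5491 0.1476 0.075 ]
oil [0.5017 0.1634 0.09  ] [0.5028 0.1646 0.09  ]
drop [0.5077 0.1148 0.07  ] [0.5106 0.1127 0.07  ]
```

>>> {"fn": "move_arm", "kwargs": {"increments": [-1,0,0.9,-1,0,-1,0,0.9,-1,0,-1,0,0.9,-1,0,-1,0,0.9,-1,0,-1,0,0.9,-1,0,-1,0,0.9,-1,0,-1,0,0.9,-1,0,-1,0,0.9,-1,0,-1,0,0.9,-1,0,-1,0,0.9,-1,0,-1,0,0.9,-1,0]}}

```text
t: 1.25
tcp_pos: [0.3989, -0.2481, 0.4047]
tcp_rot: [[-0.0, 0.897, 0.442], [0.0, 0.442, -0.897], [-1.0, -0.0, -0.0]]
contact_force: [0.5, -0.8, -0.2]
width: 0.0855
```

```bash
python3 - <<'E'
from h import *
from scipy.optimize import least_squares
# monitor lower-left corner triangulation
(o1,d1),(o2,d2)=ray('top',(122,150)),ray('side',(270,100))
A=np.stack([d1,-d2],1); t=np.linalg.lstsq(A,o2-o1,rcond=None)[0]; print(o1+d1*t[0],o2+d2*t[1])
s=env.read_state(); print(s['joint_pos'],s['tcp_pos'],s['contact_force'])
E
```

```text
[0.5961 0.4224 0.1534] [0.6018 0.422  0.1543]
[ 0.497   0.2731 -0.0524  1.9564  0.0179  0.9126 -0.6774] [ 0.3989 -0.2481  0.4047] [ 0.5452 -0.8002 -0.2435]
```

>>> {"fn": "move_arm", "kwargs": {"increments": [-1,0,0.9,-1,0,-1,0,0.9,-1,0,-1,0,0.9,-1,0,-1,0,0.9,-1,0,-1,0,0.9,-1,0,-1,0,0.9,-1,-0.15,-1,0,0,0,-0.15,-1,0,0,0,-0.15,-1,0,0,0,-0.15,-1,0,0,0,-0.15,-1,0,0,0,-0.15,-1,0,0,0,-0.15]}}

```text
t: 2.45
tcp_pos: [0.4535, -0.0552, 0.4046]
tcp_rot: [[-0.0, 0.057, 0.998], [-0.0, 0.998, -0.057], [-1.0, -0.0, -0.0]]
contact_force: [0.9, 0.1, -0.6]
width: 0.0853
```

>>> {"fn": "move_arm", "kwargs": {"increments": [-1,0,0,0,-0.15,-1,0,0,0,-0.15,-1,0,0,0,-0.15,-1,0,0,0,-0.15,-1,0,0,0,-0.15,-1,0,0,0,-0.15,-1,0,0,0,-0.12,-1,0,0,0,0]}}

```text
t: 3.25
tcp_pos: [0.4535, -0.0554, 0.4046]
tcp_rot: [[-0.0, -0.818, 0.575], [0.0, 0.575, 0.818], [-1.0, 0.0, -0.0]]
contact_force: [0.6, -1.5, 0.2]
width: 0.0856
```

```bash
python3 - <<'E'
from h import *
s=env.read_state(); P=optics.camera_params('wrist'); cv2.imwrite("pics/w1.png",optics.snapshot('wrist'))
R=s['tcp_rot']; print(s['t'],s['joint_pos'],s['tcp_pos'],np.degrees(np.arctan2(R[1,2],R[0,2])),s['contact_force']); print(P['extrinsics'])
np.savez('w1.npz',**P)
E
```

```text
3.25 [ 0.4716  0.2897 -0.5828  1.9716  0.1963  0.9356  0.7493] [ 0.4535 -0.0554  0.4046] 54.92613006624475 [ 0.6048 -1.503   0.2452]
[[ 0.5753  0.7896  0.2135  0.3988]
 [ 0.818  -0.5554 -0.1501 -0.0162]
 [ 0.0001  0.261  -0.9653  0.3733]
 [ 0.      0.      0.      1.    ]]
```

View pics/w1.png

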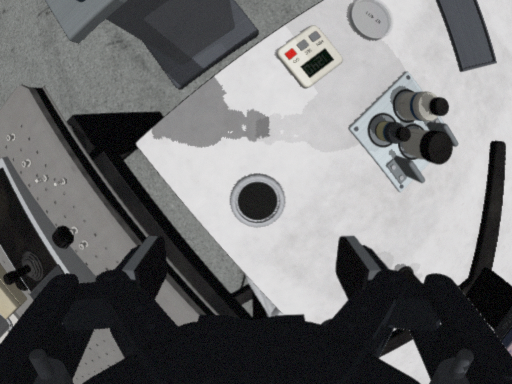

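>>> {"fn": "move_arm", "kwargs": {"increments": [-1,0.35,0.34,0.89,0,-1,0.35,0.34,0.89,0,-1,0.35,0.34,0.89,0,-1,0.35,0.34,0.89,0,-1,0.35,0.34,0.89,0,-1,0.35,0.34,0.89,0,-1,0.35,0.34,0.89,0,-1,0.35,0.34,0.89,0,-1,0,0,0,0,-1,0,0,0,0]}}

```text
t: 4.3
tcp_pos: [0.5004, 0.1298, 0.3344]
tcp_rot: [[-0.001, -0.817, 0.577], [-0.0, 0.577, 0.817], [-1.0, 0.0, -0.001]]
contact_force: [0.7, -0.1, 0.1]
width: 0.0854
```

```bash
cat > wshot.py <<'E'
from h import *
import sys
n=sys.argv[1]
s=env.read_state(); P=optics.camera_params('wrist'); im=optics.snapshot('wrist'); cv2.imwrite(f"pics/{n}.png",im); cv2.imwrite(f"pics/{n}z.png",cv2.resize(im[:300],(800,469),interpolation=cv2.INTER_CUBIC))
R=s['tcp_rot']; print(s['t'],s['joint_pos'],s['tcp_pos'],np.degrees(np.arctan2(R[1,2],R[0,2])),s['contact_force'],s['width'])
np.savez(f'{n}.npz',**P)
E
python3 wshot.py w2
```

```text
4.3 [ 0.047   0.4649 -0.5618  1.9302  0.3271  0.8381  0.2667] [0.5004 0.1298 0.3344] 54.755832795974264 [ 0.7484 -0.137   0.0987] 0.08543327791167359
```

View pics/w2z.png

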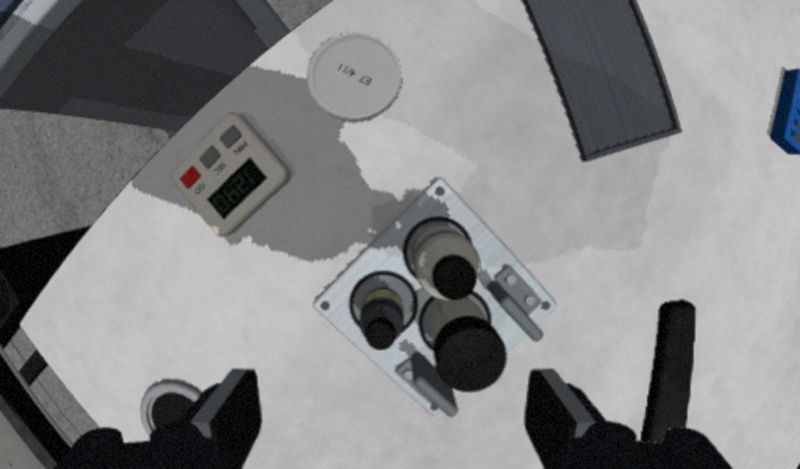

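```bash
python3 - <<'E'
import cv2
a=cv2.imread("pics/w2.png")
cv2.imwrite("pics/w2c.png",cv2.resize(a[105:275,190:365],(700,680)[:2] if 0 else (612,595),interpolation=cv2.INTER_CUBIC))
cv2.imwrite("pics/w2t.png",cv2.resize(a[0:120,320:450],(780,720)[:2] if 0 else (643,594),interpolation=cv2.INTER_CUBIC))
E
```

```text
(no output)
```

View pics/w2c.png

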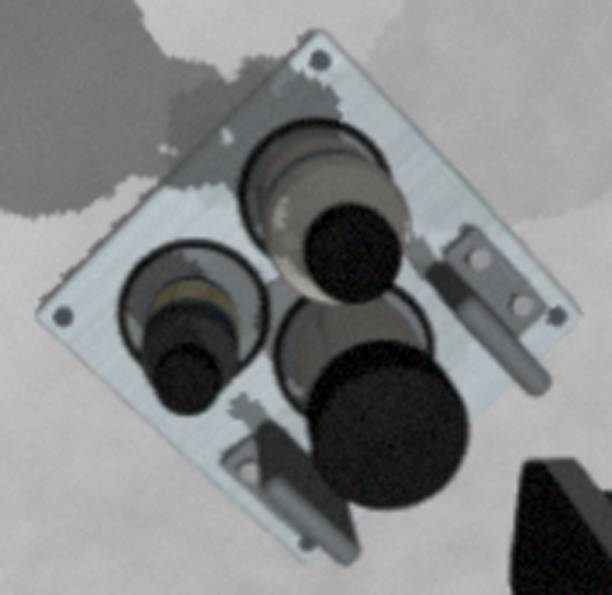

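View pics/w2t.png

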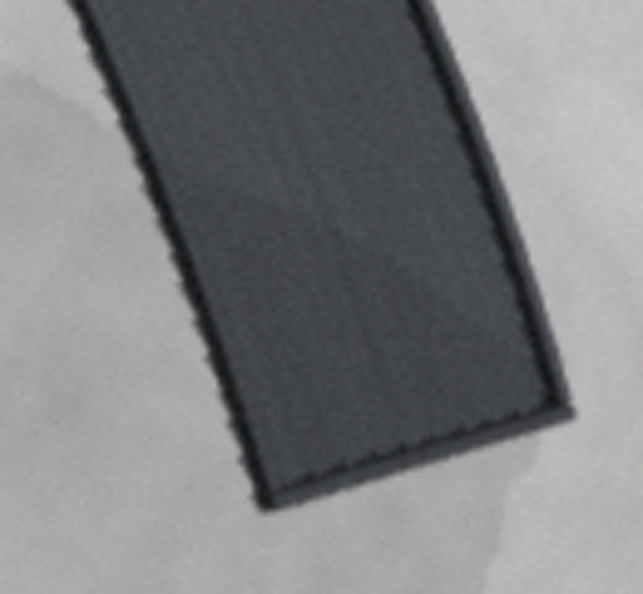

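```bash
python3 - <<'E'
from h import *
from scipy.optimize import least_squares
P=dict(np.load('w2.npz')); 
c=lambda x,y:((x+.5)/3.497-.5+190,(y+.5)/3.5-.5+105)
t=lambda x,y:((x+.5)/4.946-.5+320,(y+.5)/4.95-.5)
def fit(model,cams,pix,z,x0):
    def T(p): 
        co,si=np.cos(p[2]),np.sin(p[2]); return [(p[0]+co*a-si*b,p[1]+si*a+co*b,z) for a,b in model]
    f=lambda p:np.concatenate([proj(k,q,P if k=='wrist' else None)-x for k,q,x in zip(cams,T(p),pix)])
    r=least_squares(f,x0); return r.x,f(r.x).reshape(-1,2)
m=[(-.06,.06),(-.06,-.06),(.06,.06),(.06,-.06)]
pix=[c(317,28),c(36,314),c(583,316),c(306,562)]
p,res=fit(m,['wrist']*4,pix,.008,[.53,.14,.17]); print('caddy W',p,np.degrees(p[2]));print(res)
tz=lambda x,y:((x+.5)/3.4-.5+140,(y+.5)/3.4-.5+150)
pt=[tz(338,220),tz(495,188),tz(305,58),tz(467,33)]
p2,res=fit(m,['top']*4,pt,.008,[.53,.14,.17]); print('caddy T',p2);print(res)
for n,s in [('oil',(-.026,.025)),('drop',(-.026,-.025)),('can',(.017,0))]:
    for q in(p,p2):
        co,si=np.cos(q[2]),np.sin(q[2]); print(n,q[0]+co*s[0]-si*s[1],q[1]+si*s[0]+co*s[1])
print('caps W oil',at_z('wrist',c(354,253),.09,P),'drop',at_z('wrist',c(188,380),.07,P),'can',at_z('wrist',c(390,424),.075,P))
# ring seats on caddy
print('rings: oil',at_z('wrist',c(315,190),.008,P),'drop',at_z('wrist',c(194,315),.008,P))
m=[(.075,.042),(.075,-.042),(-.075,-.042),(-.075,.042)]
pt=[tz(101,129),tz(211,156),tz(157,357),tz(46,328)]
q,res=fit(m,['top']*4,pt,.01,[.445,.338,-.26]); print('tray T',q);print(res)
q,res=fit(m,['wrist']*2+['top']*4,None or [t(572,413),t(265,508)]+pt,.01,[.445,.338,-.26]) if 0 else fit(m[:2],['wrist']*2,[t(572,413),t(265,508)],.01,[.445,.338,-.26]); print('tray W',q);print(res)
E
```

```text
caddy W [0.5297 0.1457 0.1703] 9.758533414359029
[[ 0.7976 -1.1115]
 [-1.9063  0.3707]
 [ 1.0478 -0.3701]
 [ 0.1521  1.6932]]
caddy T [0.5296 0.1417 0.1783]
[[-0.9629  0.2709]
 [ 0.8565  0.7502]
 [ 0.099   0.1872]
 [ 0.0091 -1.2374]]
oil 0.4998298070587581 0.16592989937562994
oil 0.4995524667708067 0.1616855808562428
drop 0.5083046214048523 0.11665335808264514
drop 0.5084178939559441 0.11247781520055561
can 0.5464450397437721 0.14857996906677862
can 0.5463038588272664 0.1447059654076173
caps W oil [0.4999 0.1666 0.09  ] drop [0.5079 0.1171 0.07  ] can [0.5434 0.1508 0.075 ]
rings: oil [0.4988 0.1666 0.008 ] drop [0.509  0.1166 0.008 ]
tray T [ 0.4456  0.3383 -0.2561]
[[-0.2219 -0.651 ]
 [ 0.3357 -0.1437]
 [ 0.252   0.45  ]
 [-0.3659  0.3212]]
tray W [ 0.4423  0.3409 -0.2553]
[[-0.1144  0.0322]
 [ 0.0893 -0.0278]]
```

>>> {"fn": "move_arm", "kwargs": {"increments": [-1,0,0.4,0.57,0,-1,0,0.4,0.58,0,-1,0.8,0,0,0,-1,0.8,0,0,0,-1,0.78,0,0,0,-1,0,0,0,0,-1,0,0,0,0]}}

```text
t: 5.05
tcp_pos: [0.5009, 0.1638, 0.2757]
tcp_rot: [[-0.0, -0.816, 0.577], [-0.0, 0.577, 0.816], [-1.0, -0.0, -0.0]]
contact_force: [-0.5, -0.1, -1.5]
width: 0.0855
```

```bash
python3 wshot.py w3; python3 -c "
from h import *
cv2.imwrite('pics/top3.png',cv2.resize(optics.snapshot('top')[120:270,180:360],(720,600),interpolation=cv2.INTER_CUBIC))
cv2.imwrite('pics/side3.png',cv2.resize(optics.snapshot('side')[110:260,180:360],(720,600),interpolation=cv2.INTER_CUBIC))"
```

```text
5.05 [-0.0583  0.5543 -0.5134  1.9694  0.4037  0.7192  0.1388] [0.5009 0.1638 0.2757] 54.73076387090121 [-0.5432 -0.0936 -1.4802] 0.08550420252224371
```

View pics/w3z.png

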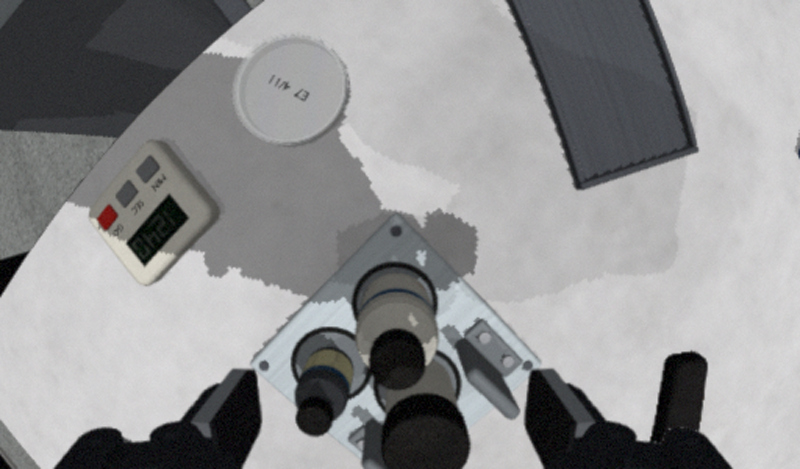

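View pics/side3.png

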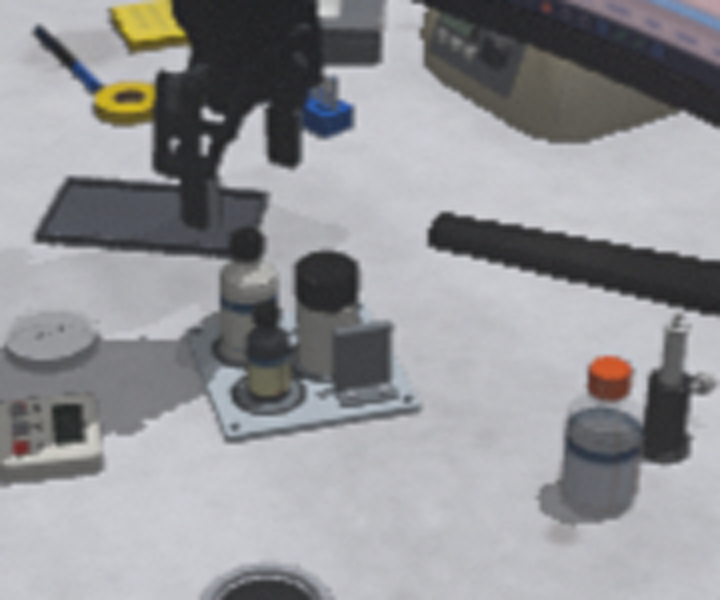

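```bash
python3 - <<'E'
from h import *
P=dict(np.load('w3.npz')); c=lambda x,y:((x+.5)/1.5625-.5,(y+.5)/1.5633-.5)
print('oil cap',at_z('wrist',c(397.5,358),.09,P),'ring',at_z('wrist',c(395.5,303),.008,P),'dropcap',at_z('wrist',c(315,415),.07,P),'dropring',at_z('wrist',c(331,364),.008,P),'can',at_z('wrist',c(426,432),.075,P))
s=env.read_state(); g=s['tcp_pos']+s['tcp_rot']@[.155,0,0]; print(g, (proj('wrist',g,P)+.5)*1.5625)
g=s['tcp_pos']+s['tcp_rot']@[.16,0,0.043];print((proj('wrist',g,P)+.5)*1.5625)
E
```

```text
oil cap [0.4986 0.1682 0.09  ] ring [0.5001 0.1668 0.008 ] dropcap [0.5068 0.1193 0.07  ] dropring [0.5081 0.1174 0.008 ] can [0.5384 0.1551 0.075 ]
[0.5014 0.1644 0.1214] [394.0786 411.4427]
[529.3187 400.7657]
```

>>> {"fn": "move_arm", "kwargs": {"increments": [-1,0,0.04,0.03,0,-1,0.6,0,0,0,-1,0.6,0,0,0,-1,0.6,0,0,0,-1,0.6,0,0,0,-1,0.6,0,0,0,-1,0.05,0,0,0,-1,0,0,0,0,-1,0,0,0,0]}}

```text
t: 6.1
tcp_pos: [0.5007, 0.1659, 0.1998]
tcp_rot: [[0.001, -0.817, 0.576], [0.0, 0.576, 0.817], [-1.0, -0.001, 0.001]]
contact_force: [-0.3, 0.5, -0.2]
width: 0.0855
```

```bash
python3 wshot.py w4
```

```text
6.1 [-0.1279  0.6645 -0.4247  2.0293  0.5084  0.5494  0.0437] [0.5007 0.1659 0.1998] 54.827723877215995 [-0.2862  0.5449 -0.1761] 0.08545688279658469
```

View pics/w4.png

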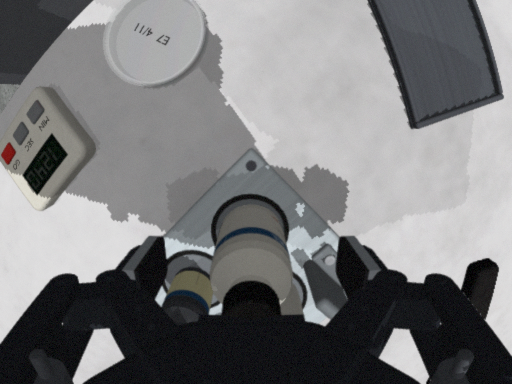

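The bottle sits centred between the pads at column 250, so I'm closing.

>>> {"fn": "move_arm", "kwargs": {"increments": [1,0,0,0,0,1,0,0,0,0,1,0,0,0,0,1,0,0,0,0,1,0,0,0,0,1,0,0,0,0,1,0,0,0,0,1,0,0,0,0], "squeeze": 25}}

```text
t: 6.95
tcp_pos: [0.5004, 0.1657, 0.1992]
tcp_rot: [[0.0, -0.817, 0.576], [-0.0, 0.576, 0.817], [-1.0, -0.0, 0.0]]
contact_force: [-1.4, -0.3, 6.1]
width: 0.0353
```

>>> {"fn": "move_arm", "kwargs": {"increments": [1,-0.3,0,0,0,1,-0.7,0,0,0,1,-0.95,0,0,0,1,-0.95,0,0,0,1,-0.95,0,0,0,1,-0.95,0,0,0,1,0,0.4,0.2,0,1,0,0.76,0.43,0,1,0,0.8,0.43,0]}}

```text
t: 7.85
tcp_pos: [0.4751, 0.2159, 0.3188]
tcp_rot: [[-0.0, -0.817, 0.577], [-0.0, 0.577, 0.817], [-1.0, 0.0, -0.0]]
contact_force: [1.0, 0.6, 0.0]
width: 0.0352
```

>>> {"fn": "move_arm", "kwargs": {"increments": [1,0,0.8,0.43,0,1,0,0.8,0.43,0,1,0,0.8,0.43,0,1,0,0.8,0.43,0,1,0,0.8,0.43,0,1,0,0.8,0.43,0,1,0,0.4,0.23,0,1,0,0,0,0,1,0,0,0,0]}}

```text
t: 8.75
tcp_pos: [0.41, 0.3472, 0.3186]
tcp_rot: [[-0.0, -0.817, 0.576], [-0.001, 0.576, 0.817], [-1.0, -0.0, -0.001]]
contact_force: [1.2, -0.4, -0.0]
width: 0.0356
```

```bash
python3 wshot.py w5; python3 -c "
from h import *
cv2.imwrite('pics/side5.png',cv2.resize(optics.snapshot('side')[80:230,160:340],(720,600),interpolation=cv2.INTER_CUBIC))"
```

```text
8.75 [-0.4161  0.5115 -0.5515  1.8989  0.3556  0.83   -0.1975] [0.41   0.3472 0.3186] 54.82433130088833 [ 1.1606 -0.375  -0.0226] 0.03555465096244108
```

View pics/w5z.png

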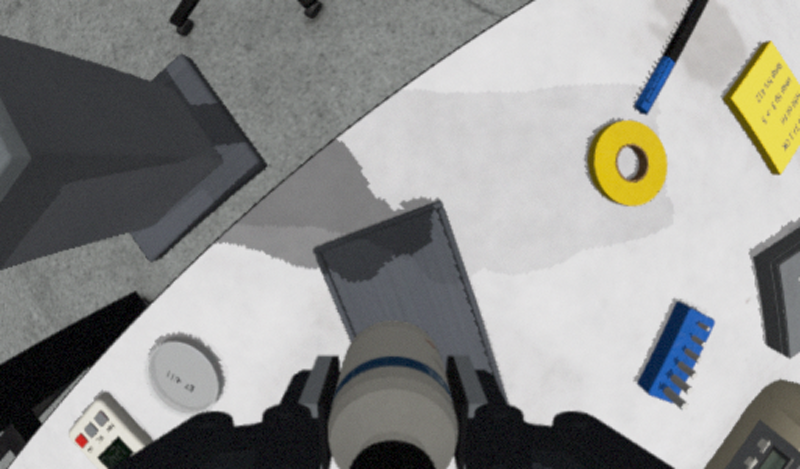

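View pics/side5.png

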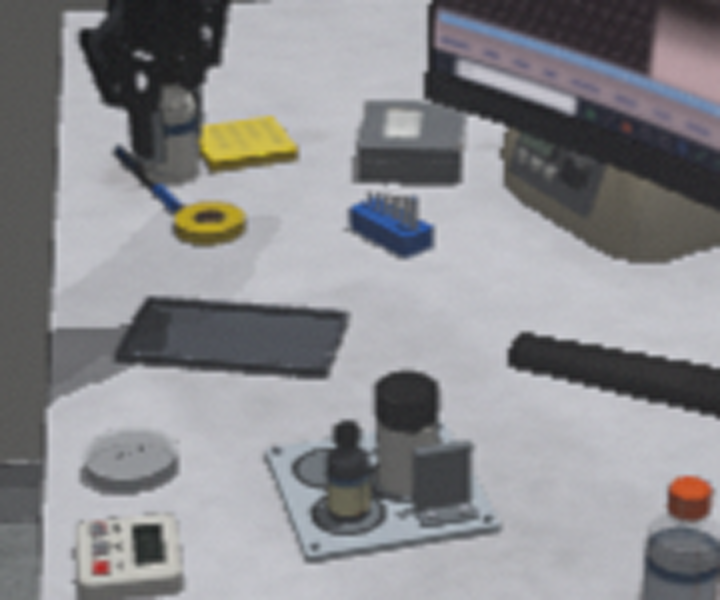

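```bash
python3 - <<'E'
from h import *
P=dict(np.load('w5.npz')); c=lambda x,y:((x+.5)/1.5625-.5,(y+.5)/1.5633-.5)
a=at_z('wrist',c(440,202),.01,P)[:2];b=at_z('wrist',c(315,249),.01,P)[:2]
u=(b-a)/np.linalg.norm(b-a); x=np.array([-u[1],u[0]]) ; 
print(a,b,np.linalg.norm(a-b),x,(a+b)/2+.075*x,(a+b)/2-.075*x)
for q in[(.4445,.339)]:
  print([proj('wrist',(q[0]+.967*i+.253*j,q[1]-.253*i+.967*j,.01),P)*1.5625 for i,j in[(-.075,.042),(-.075,-.042)]])
E
```

```text
[0.3829 0.4012] [0.3625 0.3232] 0.0805424650762142 [ 0.9674 -0.2532] [0.4452 0.3432] [0.3001 0.3812]
[array([435.9037, 203.6497]), array([306.0659, 252.6808])]
```

>>> {"fn": "move_arm", "kwargs": {"increments": [1,0.6,0.05,0.03,0,1,0.9,0,0,0,1,0.9,0,0,0,1,0.9,0,0,0,1,0.8,0,0,0,1,0.4,0,0,0,1,0.25,0,0,0,1,0.1,0,0,0,1,0.03,0,0,0,1,0,0,0,0,1,0,0,0,0]}}

```text
t: 9.95
tcp_pos: [0.4094, 0.3493, 0.1976]
tcp_rot: [[0.001, -0.817, 0.576], [0.001, 0.576, 0.817], [-1.0, -0.0, 0.001]]
contact_force: [0.9, 0.4, -0.6]
width: 0.0351
```

>>> {"fn": "move_arm", "kwargs": {"increments": [1,0.04,0,0,0,1,0.03,0,0,0,1,0,0,0,0]}}

```text
t: 10.25
tcp_pos: [0.4092, 0.3492, 0.1953]
tcp_rot: [[0.0, -0.817, 0.576], [0.0, 0.576, 0.817], [-1.0, -0.0, 0.0]]
contact_force: [0.0, 0.5, -0.9]
width: 0.0354
```

>>> {"fn": "move_arm", "kwargs": {"increments": [1,0.03,0,0,0,1,0,0,0,0]}}

```text
t: 10.45
tcp_pos: [0.4091, 0.3493, 0.1952]
tcp_rot: [[0.001, -0.817, 0.576], [0.0, 0.576, 0.817], [-1.0, -0.001, 0.0]]
contact_force: [-1.6, -1.9, 11.1]
width: 0.0354
```

Contact is felt at 11 N, so I'm releasing, then going up.

>>> {"fn": "move_arm", "kwargs": {"increments": [0.3,0,0,0,0,-0.2,0,0,0,0,-0.6,0,0,0,0,-1,0,0,0,0,-1,0,0,0,0,-1,0,0,0,0,-1,-0.5,0,0,0,-1,-0.8,0,0,0,-1,-1,0,0,0,-1,-1,0,0,0,-1,-0.9,0,0,0,-1,0,0,0,0]}}

```text
t: 11.65
tcp_pos: [0.4095, 0.3499, 0.3031]
tcp_rot: [[0.004, -0.817, 0.576], [0.004, 0.576, 0.817], [-1.0, -0.001, 0.005]]
contact_force: [0.0, 0.1, -0.6]
width: 0.0856
```

```bash
python3 wshot.py w6; python3 -c "
from h import *
cv2.imwrite('pics/side6.png',cv2.resize(optics.snapshot('side')[80:230,160:340],(720,600),interpolation=cv2.INTER_CUBIC))"
```

```text
11.65 [-0.4275  0.5321 -0.5438  1.9152  0.3792  0.7912 -0.2226] [0.4095 0.3499 0.3031] 54.82846889953563 [ 0.022   0.1195 -0.5826] 0.08559083944621655
```

View pics/side6.png

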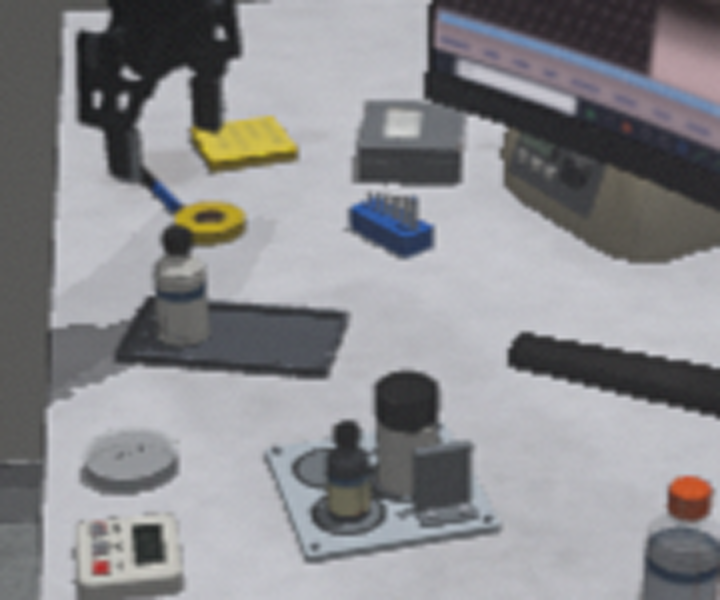

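>>> {"fn": "move_arm", "kwargs": {"increments": [-1,0,-0.5,-0.3,0,-1,0,-0.9,-0.56,0,-1,0,-0.9,-0.56,0,-1,0,-0.9,-0.56,0,-1,0,-0.9,-0.56,0,-1,0,-0.9,-0.56,0,-1,0,-0.9,-0.56,0,-1,0,-0.9,-0.56,0,-1,0,-0.9,-0.56,0,-1,0,-0.94,-0.6,0]}}

```text
t: 12.75
tcp_pos: [0.5083, 0.1126, 0.2985]
tcp_rot: [[-0.002, -0.817, 0.576], [-0.001, 0.576, 0.817], [-1.0, 0.001, -0.002]]
contact_force: [0.1, -0.5, -0.3]
width: 0.0854
```

>>> {"fn": "move_arm", "kwargs": {"increments": [-1,0,0,0,0.15,-1,0,0,0,0.15,-1,0,0,0,0.15,-1,0,0,0,0.15,-1,0,0,0,0.15,-1,0,0,0,0.15,-1,0,0,0,0.15,-1,0,0,0,0.15,-1,0,0,0,0.15,-1,0,0,0,0.15,-1,0,0,0,0.07,-1,0,0,0,0]}}

```text
t: 13.95
tcp_pos: [0.5079, 0.1139, 0.2986]
tcp_rot: [[-0.002, 0.576, 0.817], [-0.001, 0.817, -0.576], [-1.0, -0.002, -0.001]]
contact_force: [-0.4, -0.7, -0.2]
width: 0.0853
```

```bash
python3 wshot.py w7
```

```text
13.95 [-0.24    0.4776 -0.1022  1.972   0.074   0.6975 -1.0021] [0.5079 0.1139 0.2986] -35.20294041172135 [-0.3698 -0.6731 -0.2398] 0.08527579484650023
```

View pics/w7z.png

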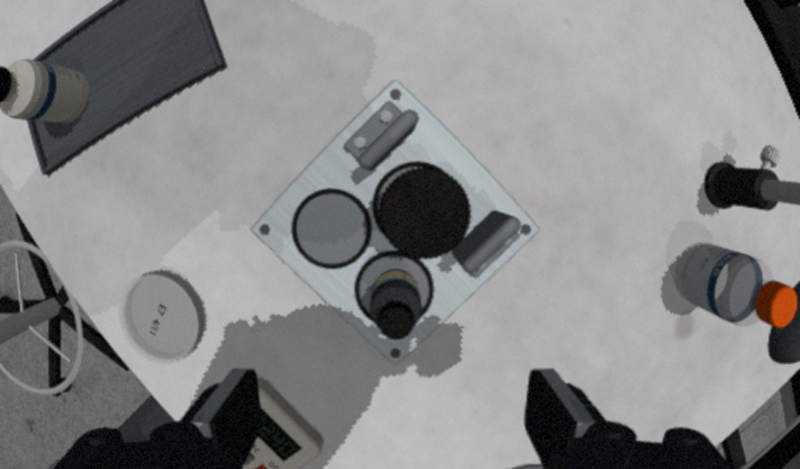

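```bash
python3 - <<'E'
from h import *
from scipy.optimize import least_squares
P=dict(np.load('w7.npz')); P2=dict(np.load('w2.npz')); c=lambda x,y:((x+.5)/1.5625-.5,(y+.5)/1.5633-.5)
c2=lambda x,y:((x+.5)/3.497-.5+190,(y+.5)/3.5-.5+105)
m=[(-.06,.06),(-.06,-.06),(.06,.06),(.06,-.06),(-.026,.025),(-.026,-.025)]
pix=[c(250,229),c(394,366),c(397,79),c(541,229),c(332,228.5),c(394,286)]
T=lambda p:[(p[0]+np.cos(p[2])*a-np.sin(p[2])*b,p[1]+np.sin(p[2])*a+np.cos(p[2])*b,.008) for a,b in m]
f=lambda p:np.concatenate([proj('wrist',q,P)-x for q,x in zip(T(p),pix)])
r=least_squares(f,[.53,.14,.17]); p=r.x; print(p,np.degrees(p[2])); print(r.fun.reshape(-1,2))
for q in T(p)[4:]: print(q)
print('can',p[:2]+.017*np.array([np.cos(p[2]),np.sin(p[2])]))
print('dropcap',at_z('wrist',c(396,319),.07,P),'cancap',at_z('wrist',c(423,210),.075,P))
E
```

```text
[0.5308 0.1458 0.1663] 9.528381076653101
[[-0.8453 -0.5289]
 [ 0.6055  0.8392]
 [-0.3891 -1.89  ]
 [ 0.8114  0.3518]
 [-0.2711 -0.4609]
 [ 0.1124  1.9122]]
(np.float64(0.5009818281920391), np.float64(0.16616536030073573), 0.008)
(np.float64(0.5092586349665711), np.float64(0.11685517403443714), 0.008)
can [0.5475 0.1486]
dropcap [0.5107 0.1177 0.07  ] cancap [0.5477 0.151  0.075 ]
```

>>> {"fn": "move_arm", "kwargs": {"increments": [-1,0,0.12,0,0,-1,0.6,0,0,0,-1,0.8,0,0,0,-1,0.8,0,0,0,-1,0.8,0,0,0,-1,0.7,0,0,0,-1,0.4,0,0,0,-1,0.2,0,0,0,-1,0,0,0,0,-1,0,0,0,0]}}

```text
t: 15.0
tcp_pos: [0.5103, 0.1173, 0.1925]
tcp_rot: [[0.001, 0.575, 0.818], [0.0, 0.818, -0.575], [-1.0, 0.001, 0.0]]
contact_force: [0.6, -0.7, 0.3]
width: 0.0855
```

```bash
python3 wshot.py w8
```

```text
15.0 [-0.2639  0.6484 -0.0776  2.0516  0.1091  0.4446 -1.0372] [0.5103 0.1173 0.1925] -35.11293937032006 [ 0.6314 -0.7489  0.2776] 0.08547979776613364
```

View pics/w8.png

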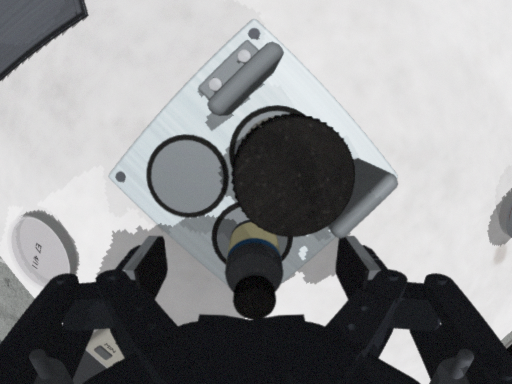

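>>> {"fn": "move_arm", "kwargs": {"increments": [-0.5,0,0,0,0,0,0,0,0,0,1,0,0,0,0,1,0,0,0,0,1,0,0,0,0,1,0,0,0,0,1,0,0,0,0,1,0,0,0,0,1,0,0,0,0,1,0,0,0,0], "squeeze": 20}}

```text
t: 16.05
tcp_pos: [0.51, 0.1173, 0.1921]
tcp_rot: [[0.0, 0.575, 0.818], [0.0, 0.818, -0.575], [-1.0, 0.0, 0.0]]
contact_force: [-0.5, -0.6, 5.5]
width: 0.0256
```

>>> {"fn": "move_arm", "kwargs": {"increments": [1,-0.3,0,0,0,1,-0.7,0,0,0,1,-0.95,0,0,0,1,-0.95,0,0,0,1,-0.95,0,0,0,1,-0.95,0,0,0,1,0,0.4,-0.38,0,1,0,0.75,-0.7,0,1,0,0.9,-0.84,0,1,0,0.9,-0.84,0,1,0,0.9,-0.84,0,1,0,0.9,-0.84,0]}}

```text
t: 17.25
tcp_pos: [0.4868, 0.28, 0.3115]
tcp_rot: [[-0.001, 0.575, 0.818], [-0.0, 0.818, -0.575], [-1.0, -0.001, -0.001]]
contact_force: [0.0, 0.3, -0.9]
width: 0.0251
```

>>> {"fn": "move_arm", "kwargs": {"increments": [1,0,0.9,-0.84,0,1,0,0.65,-0.6,-0.15,1,0,0,0,-0.15,1,0,0,0,-0.15,1,0,0,0,-0.15,1,0,0,0,-0.15,1,0,0,0,-0.15,1,0,0,0,-0.15,1,0,0,0,-0.15,1,0,0,0,-0.15,1,0,0,0,-0.15,1,0,0,0,-0.07]}}

```text
t: 18.45
tcp_pos: [0.4799, 0.3309, 0.3113]
tcp_rot: [[-0.001, -0.821, 0.571], [-0.0, 0.571, 0.821], [-1.0, 0.001, -0.001]]
contact_force: [-0.3, 0.0, -0.6]
width: 0.0252
```

>>> {"fn": "move_arm", "kwargs": {"increments": [1,0,0,0,0]}}

```text
t: 18.55
tcp_pos: [0.48, 0.3309, 0.3113]
tcp_rot: [[-0.001, -0.818, 0.575], [-0.0, 0.575, 0.818], [-1.0, 0.001, -0.001]]
contact_force: [-0.3, -0.4, 0.4]
width: 0.0253
```

```bash
python3 wshot.py w9; python3 -c "
from h import *
cv2.imwrite('pics/side9.png',cv2.resize(optics.snapshot('side')[80:230,160:340],(720,600),interpolation=cv2.INTER_CUBIC))"
```

```text
18.55 [-0.3322  0.5796 -0.5462  1.7904  0.3775  0.8784 -0.0927] [0.48   0.3309 0.3113] 54.905989695555206 [-0.2628 -0.395   0.4111] 0.025311665721667532
```

View pics/w9z.png

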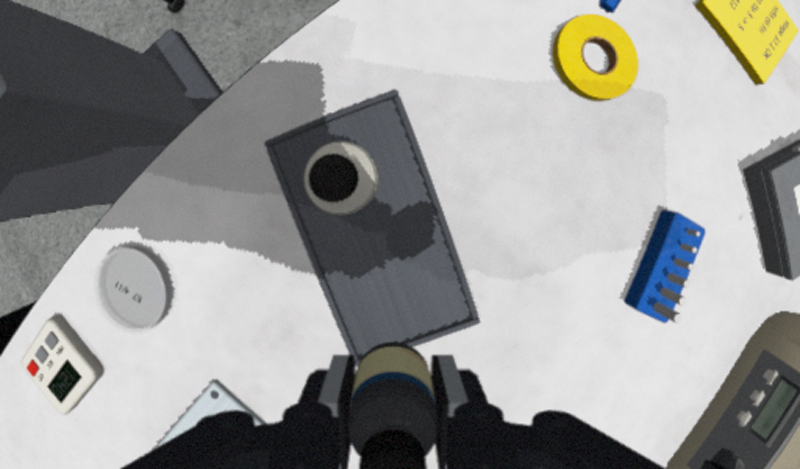

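View pics/side9.png

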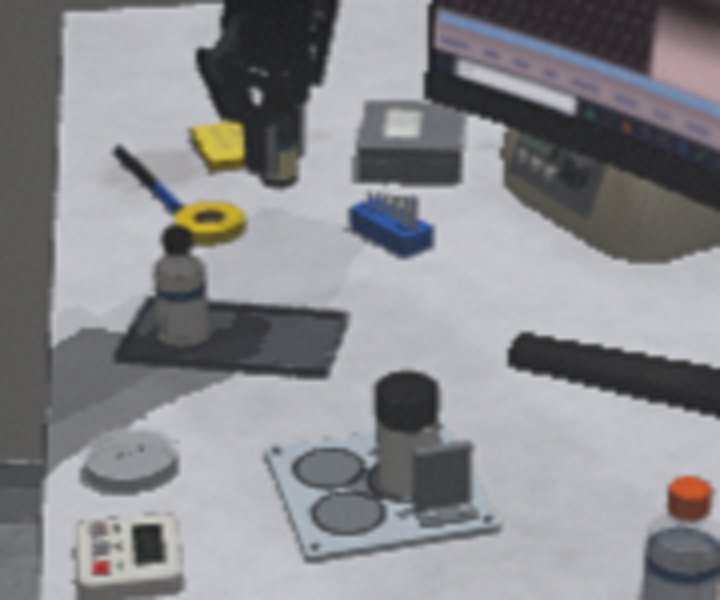

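```bash
python3 - <<'E'
from h import *
P=dict(np.load('w9.npz')); c=lambda x,y:((x+.5)/1.5625-.5,(y+.5)/1.5633-.5)
w=np.array([at_z('wrist',c(*q),.01,P)[:2] for q in [(398,91),(265,143),(357,366),(479,321)]]); print(w,w.mean(0))
E
```

```text
[[0.3847 0.4021]
 [0.3631 0.3221]
 [0.5064 0.2852]
 [0.5257 0.3643]] [0.445  0.3434]
```

>>> {"fn": "move_arm", "kwargs": {"increments": [1,0.6,0.05,0.06,0,1,0.9,0,0,0,1,0.9,0,0,0,1,0.9,0,0,0,1,0.8,0,0,0,1,0.4,0,0,0,1,0.25,0,0,0,1,0.1,0,0,0,1,0,0,0,0,1,0.04,0,0,0,1,0,0,0,0]}}

```text
t: 19.75
tcp_pos: [0.4804, 0.3327, 0.1903]
tcp_rot: [[0.001, -0.817, 0.576], [0.001, 0.576, 0.817], [-1.0, -0.0, 0.001]]
contact_force: [-0.7, -0.4, 0.3]
width: 0.0253
```

>>> {"fn": "move_arm", "kwargs": {"increments": [1,0.04,0,0,0,1,0,0,0,0]}}

```text
t: 19.95
tcp_pos: [0.4803, 0.3326, 0.1889]
tcp_rot: [[0.0, -0.817, 0.576], [0.0, 0.576, 0.817], [-1.0, -0.0, 0.0]]
contact_force: [-0.4, -0.2, -1.3]
width: 0.0255
```

>>> {"fn": "move_arm", "kwargs": {"increments": [1,0.03,0,0,0,1,0,0,0,0]}}

```text
t: 20.15
tcp_pos: [0.4803, 0.3327, 0.1882]
tcp_rot: [[0.0, -0.818, 0.576], [0.0, 0.576, 0.818], [-1.0, -0.0, 0.0]]
contact_force: [-0.8, -0.8, 3.2]
width: 0.0256
```

>>> {"fn": "move_arm", "kwargs": {"increments": [0.4,0,0,0,0,0,0,0,0,0,-0.5,0,0,0,0,-1,0,0,0,0,-1,0,0,0,0,-1,0,0,0,0,-1,-0.5,0,0,0,-1,-0.9,0,0,0,-1,-1,0,0,0,-1,-1,0,0,0,-1,-1,0,0,0,-1,0,0,0,0]}}

```text
t: 21.35
tcp_pos: [0.4807, 0.3335, 0.3021]
tcp_rot: [[0.005, -0.817, 0.576], [0.004, 0.576, 0.817], [-1.0, -0.002, 0.006]]
contact_force: [0.3, 0.1, -0.4]
width: 0.0855
```

>>> {"fn": "move_arm", "kwargs": {"increments": [-1,0,0,0,0.15,-1,0,0,0,0.15,-1,0,0,0,0.15,-1,0,0,0,0.15,-1,0,0,0,0.15,-1,0,0,0,0.04,-1,0,0,0,0]}}

```text
t: 22.05
tcp_pos: [0.4799, 0.3327, 0.2981]
tcp_rot: [[-0.0, -0.166, 0.986], [-0.0, 0.986, 0.166], [-1.0, -0.0, -0.0]]
contact_force: [-0.2, 1.0, -0.0]
width: 0.0852
```

```bash
python3 wshot.py w10; python3 -c "
from h import *
cv2.imwrite('pics/side10.png',cv2.resize(optics.snapshot('side')[80:230,160:340],(720,600),interpolation=cv2.INTER_CUBIC))"
```

```text
22.05 [-0.4806  0.5662 -0.3165  1.807   0.2338  0.8051 -0.747 ] [0.4799 0.3327 0.2981] 9.564809670162623 [-0.1775  0.9827 -0.0445] 0.08517572240084816
```

View pics/side10.png

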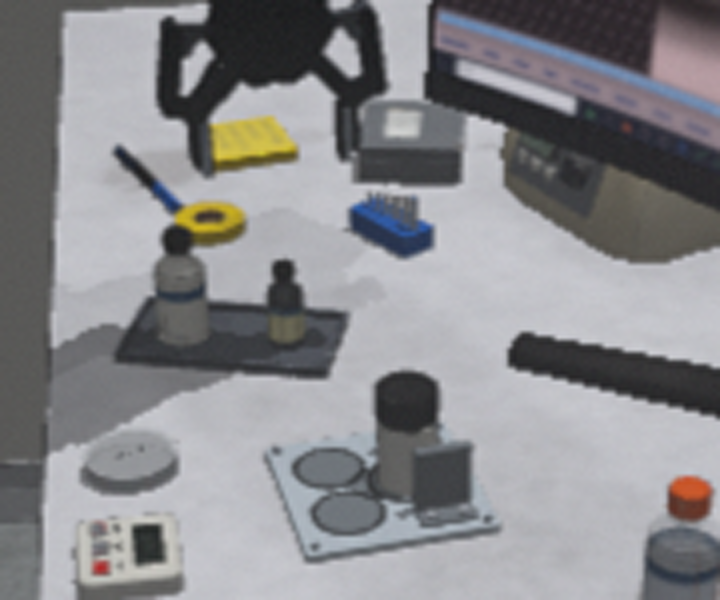

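>>> {"fn": "move_arm", "kwargs": {"increments": [-1,0,-0.5,0.1,0,-1,0,-0.9,0.16,0,-1,0,-0.9,0.16,0,-1,0,-0.9,0.16,0,-1,0,-0.9,0.16,0,-1,0,-0.9,0.16,0,-1,0,-0.9,0.16,0,-1,0,-0.9,0.16,0,-1,0,-0.9,0.2,0,-1,0,0,0,0,-1,0,0,0,0]}}

```text
t: 23.25
tcp_pos: [0.5474, 0.1474, 0.2979]
tcp_rot: [[-0.0, -0.165, 0.986], [-0.0, 0.986, 0.165], [-1.0, -0.0, -0.0]]
contact_force: [-0.7, -0.2, 1.1]
width: 0.0855
```

```bash
python3 wshot.py w11
```

```text
23.25 [-0.1299  0.5463 -0.3262  1.8513  0.2384  0.7823 -0.4165] [0.5474 0.1474 0.2979] 9.48194247454821 [-0.6985 -0.2348  1.1092] 0.08554837285395986
```

View pics/w11z.png

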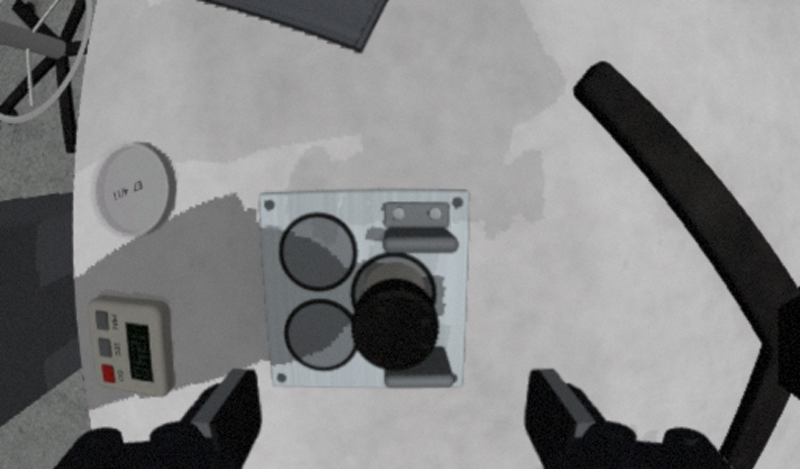

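```bash
python3 - <<'E'
from h import *
P=dict(np.load('w11.npz')); c=lambda x,y:((x+.5)/1.5625-.5,(y+.5)/1.5633-.5)
for q,z in [((395.5,325),.075),((318,250),.008),((320,334),.008),((394,298),.008)]: print(at_z('wrist',c(*q),z,P))
E
```

```text
[0.5473 0.1523 0.075 ]
[0.5006 0.1675 0.008 ]
[0.508  0.1178 0.008 ]
[0.5477 0.1468 0.008 ]
```

>>> {"fn": "move_arm", "kwargs": {"increments": [-1,0,0.06,0,0,-1,0.5,0,0,0,-1,0.7,0,0,0,-1,0.7,0,0,0,-1,0.7,0,0,0,-1,0.4,0,0,0,-1,0.1,0,0,0,-1,0,0,0,0,-1,0,0,0,0]}}

```text
t: 24.2
tcp_pos: [0.5472, 0.1504, 0.221]
tcp_rot: [[0.001, -0.166, 0.986], [0.0, 0.986, 0.166], [-1.0, 0.0, 0.001]]
contact_force: [0.4, -0.0, -0.2]
width: 0.0854
```

```bash
python3 wshot.py w12
```

```text
24.2 [-0.1682  0.6516 -0.2814  1.9153  0.2967  0.614  -0.4716] [0.5472 0.1504 0.221 ] 9.582581944822685 [ 0.4355 -0.0126 -0.1638] 0.08538638907679735
```

View pics/w12.png

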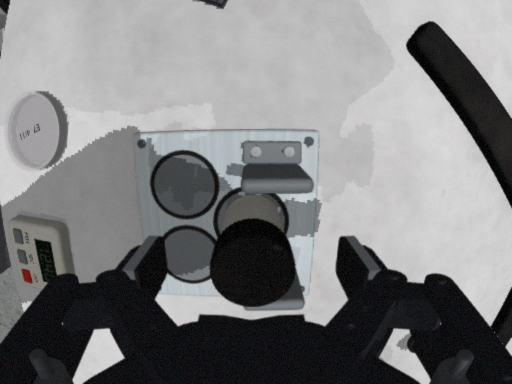

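>>> {"fn": "move_arm", "kwargs": {"increments": [-0.3,0,0,0.02,0,0.3,0,0,0,0,1,0,0,0,0,1,0,0,0,0,1,0,0,0,0,1,0,0,0,0,1,0,0,0,0,1,0,0,0,0,1,0,0,0,0], "squeeze": 35}}

```text
t: 25.15
tcp_pos: [0.5476, 0.1503, 0.2208]
tcp_rot: [[0.0, -0.166, 0.986], [0.0, 0.986, 0.166], [-1.0, -0.0, 0.0]]
contact_force: [-0.8, -0.2, 6.0]
width: 0.0385
```

>>> {"fn": "move_arm", "kwargs": {"increments": [1,-0.3,0,0,0,1,-0.7,0,0,0,1,-0.9,0,0,0,1,-0.9,0,0,0,1,-0.8,0,0,0,1,-0.4,0,0,0,1,0,0,0,0]}}

```text
t: 25.85
tcp_pos: [0.5477, 0.1503, 0.3217]
tcp_rot: [[0.002, -0.166, 0.986], [0.001, 0.986, 0.166], [-1.0, 0.0, 0.002]]
contact_force: [0.2, -0.5, -1.9]
width: 0.0386
```

```bash
python3 - <<'E'
from h import *
P=dict(np.load('w1.npz')); print(at_z('wrist',(257.5,200),.01,P), at_z('wrist',(258,201),.005,P))
E
```

```text
[ 0.4919 -0.0717  0.01  ] [ 0.4946 -0.0727  0.005 ]
```

>>> {"fn": "move_arm", "kwargs": {"increments": [1,0,-0.5,-0.18,0,1,0,-1,-0.36,0,1,0,-1,-0.36,0,1,0,-1,-0.36,0,1,0,-1,-0.36,0,1,0,-1,-0.36,0,1,0,-1,-0.36,0,1,0,-1,-0.36,0,1,0,-1,-0.36,0,1,0,-1,-0.36,0,1,0,-1,-0.36,0,1,0,-0.8,-0.3,0]}}

```text
t: 27.05
tcp_pos: [0.4924, -0.1477, 0.3191]
tcp_rot: [[-0.003, -0.165, 0.986], [-0.0, 0.986, 0.165], [-1.0, 0.0, -0.003]]
contact_force: [0.0, -0.1, -0.3]
width: 0.0384
```

>>> {"fn": "move_arm", "kwargs": {"increments": [1,0,0,0,0,1,0,0,0,0]}}

```text
t: 27.25
tcp_pos: [0.493, -0.1461, 0.3194]
tcp_rot: [[-0.002, -0.164, 0.986], [0.0, 0.986, 0.164], [-1.0, 0.001, -0.002]]
contact_force: [-0.7, -0.6, -1.1]
width: 0.0383
```

```bash
python3 wshot.py w13; python3 -c "
from h import *
cv2.imwrite('pics/side13.png',cv2.resize(optics.snapshot('side')[80:290,140:360],(629,600),interpolation=cv2.INTER_CUBIC))"
```

```text
27.25 [ 0.434   0.4535 -0.3373  1.9591  0.2107  0.7647  0.1404] [ 0.493  -0.1461  0.3194] 9.467345056428945 [-0.683  -0.6438 -1.1018] 0.03826369883442304
```

View pics/w13z.png

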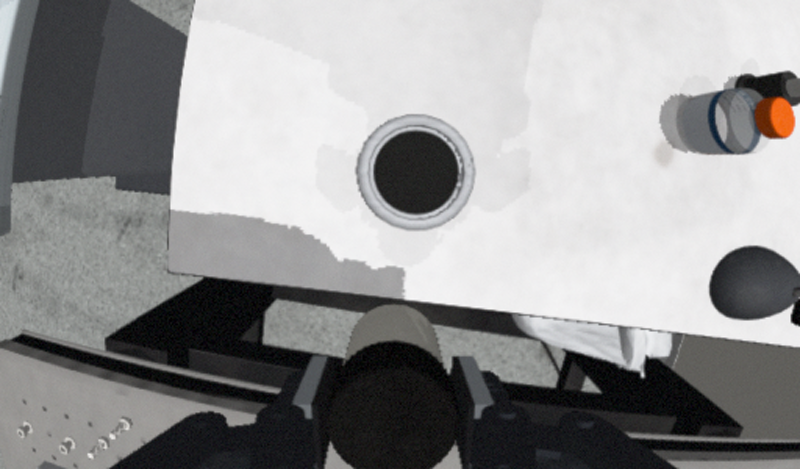

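View pics/side13.png

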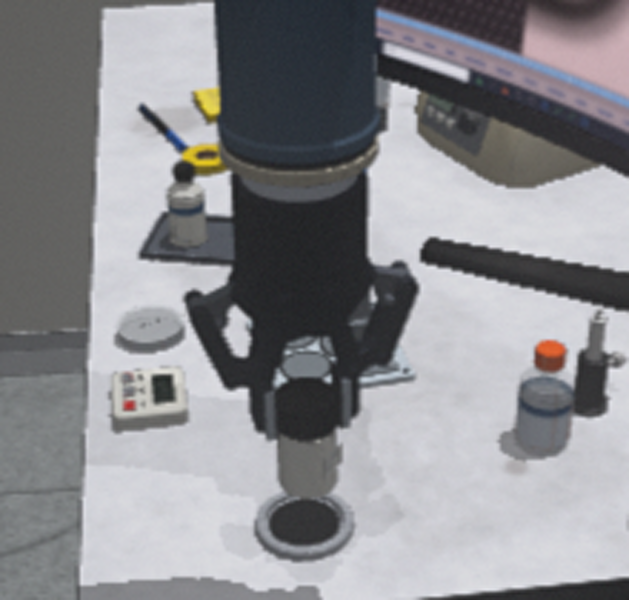

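```bash
python3 - <<'E'
from h import *
P=dict(np.load('w13.npz')); c=lambda x,y:((x+.5)/1.5625-.5,(y+.5)/1.5633-.5)
print(at_z('wrist',c(415.5,172),.01,P),at_z('wrist',c(415,172.5),.005,P))
E
```

```text
[ 0.4936 -0.0735  0.01  ] [ 0.4935 -0.0737  0.005 ]
```

>>> {"fn": "move_arm", "kwargs": {"increments": [1,0,0.5,0.08,0,1,0,0.8,0.14,0,1,0,0.8,0.15,0,1,0,0.78,0.15,0,1,0.5,0,0,0,1,0.8,0,0,0,1,0.8,0,0,0,1,0.8,0,0,0,1,0.4,0,0,0,1,0,0,0,0,1,0,0,0,0]}}

```text
t: 28.45
tcp_pos: [0.4949, -0.0714, 0.2384]
tcp_rot: [[0.0, -0.167, 0.986], [0.0, 0.986, 0.167], [-1.0, 0.0, 0.0]]
contact_force: [-0.1, -0.3, -1.3]
width: 0.0381
```

```bash
python3 wshot.py w14; python3 -c "
from h import *
cv2.imwrite('pics/top14.png',cv2.resize(optics.snapshot('top')[150:250,280:400],(720,600),interpolation=cv2.INTER_CUBIC))
cv2.imwrite('pics/side14.png',cv2.resize(optics.snapshot('side')[200:290,190:300],(733,600),interpolation=cv2.INTER_CUBIC))"
```

```text
28.45 [ 0.2456  0.5574 -0.2857  2.0748  0.2906  0.5463 -0.0809] [ 0.4949 -0.0714  0.2384] 9.623600907878679 [-0.13   -0.3001 -1.3463] 0.038123088506491286
```

View pics/w14.png

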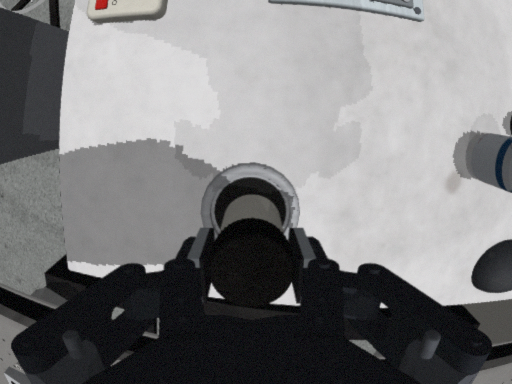

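View pics/side14.png

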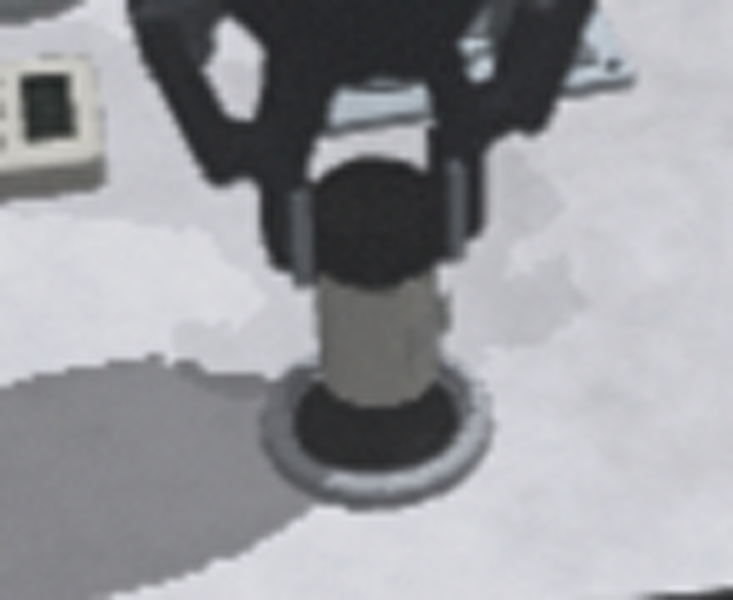

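>>> {"fn": "move_arm", "kwargs": {"increments": [1,0.3,-0.03,-0.03,0,1,0.25,0,0,0,1,0.15,0,0,0,1,0.05,0,0,0,1,0,0,0,0]}}

```text
t: 29.1
tcp_pos: [0.494, -0.0729, 0.2189]
tcp_rot: [[-0.001, -0.166, 0.986], [0.0, 0.986, 0.166], [-1.0, 0.0, -0.001]]
contact_force: [-0.1, 0.1, -1.3]
width: 0.0386
```

>>> {"fn": "move_arm", "kwargs": {"increments": [1,0.03,0,0,0,1,0,0,0,0]}}

```text
t: 29.3
tcp_pos: [0.4941, -0.0729, 0.2185]
tcp_rot: [[0.0, -0.166, 0.986], [0.0, 0.986, 0.166], [-1.0, 0.0, 0.0]]
contact_force: [0.4, 0.5, -1.5]
width: 0.0383
```

>>> {"fn": "move_arm", "kwargs": {"increments": [1,0.03,0,0,0,1,0,0,0,0]}}

```text
t: 29.5
tcp_pos: [0.4942, -0.073, 0.2179]
tcp_rot: [[0.0, -0.166, 0.986], [-0.0, 0.986, 0.166], [-1.0, -0.0, 0.0]]
contact_force: [0.6, 0.7, 0.6]
width: 0.0389
```

>>> {"fn": "move_arm", "kwargs": {"increments": [1,0.02,0,0,0,1,0,0,0,0]}}

```text
t: 29.7
tcp_pos: [0.4942, -0.0729, 0.2178]
tcp_rot: [[0.001, -0.166, 0.986], [-0.0, 0.986, 0.166], [-1.0, -0.0, 0.001]]
contact_force: [-0.8, -1.0, 8.1]
width: 0.0384
```

Seated at 8 N. I'm releasing and retreating.

>>> {"fn": "move_arm", "kwargs": {"increments": [0.3,0,0,0,0,-0.1,0,0,0,0,-0.5,0,0,0,0,-1,0,0,0,0,-1,0,0,0,0,-1,0,0,0,0,-1,-0.5,0,0,0,-1,-0.9,0,0,0,-1,-1,0,0,0,-1,-1,0,0,0,-1,0,0,0,0]}}

```text
t: 30.8
tcp_pos: [0.4949, -0.0729, 0.3049]
tcp_rot: [[0.005, -0.166, 0.986], [-0.0, 0.986, 0.166], [-1.0, -0.001, 0.005]]
contact_force: [0.1, -0.7, -0.3]
width: 0.0853
```

```bash
python3 wshot.py w15; python3 -c "
from h import *
cv2.imwrite('pics/side15.png',cv2.resize(optics.snapshot('side')[200:290,190:300],(733,600),interpolation=cv2.INTER_CUBIC))"
```

```text
30.8 [ 0.2926  0.4555 -0.3393  2.0121  0.2287  0.705  -0.0224] [ 0.4949 -0.0729  0.3049] 9.550522121955527 [ 0.1084 -0.6832 -0.2592] 0.08529312265616064
```

View pics/w15.png

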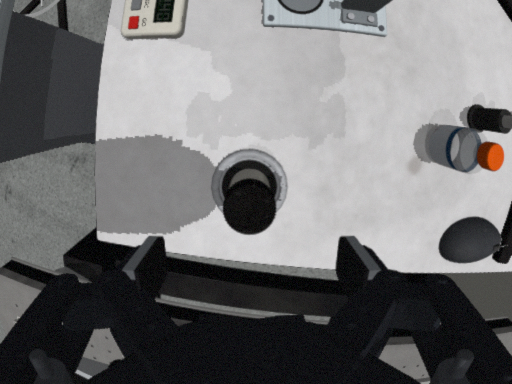

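View pics/side15.png

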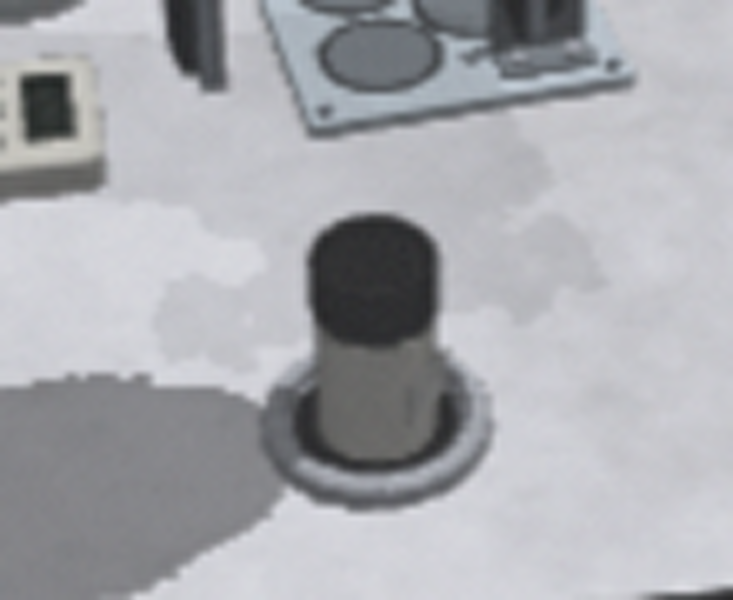

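>>> {"fn": "move_arm", "kwargs": {"increments": [-1,0,0.5,0.06,0,-1,0,1,0.13,0,-1,0,1,0.13,0,-1,0,1,0.13,0,-1,0,1,0.13,0,-1,0,1,0.13,0,-1,0,1,0.13,0,-1,0,1,0.13,0,-1,0,1,0.13,0,-1,0,1,0.13,0,-1,0,1,0.13,0,-1,0,1,0.13,0]}}

```text
t: 32.1
tcp_pos: [0.482, 0.2187, 0.3011]
tcp_rot: [[-0.002, -0.167, 0.986], [-0.001, 0.986, 0.167], [-1.0, -0.0, -0.002]]
contact_force: [0.1, 0.6, 0.3]
width: 0.0855
```

>>> {"fn": "move_arm", "kwargs": {"increments": [-1,0,1,0.13,0,-1,0,1,0.13,0,-1,0,1,0.13,0,-1,0,1,0.13,0,-1,0,0.6,0.08,0,-1,0,0,0,-0.15,-1,0,0,0,-0.15,-1,0,0,0,-0.15,-1,0,0,0,-0.15,-1,0,0,0,-0.15,-1,0,0,0,-0.04,-1,0,0,0,0]}}

```text
t: 33.3
tcp_pos: [0.4784, 0.3324, 0.3013]
tcp_rot: [[-0.001, -0.818, 0.576], [-0.001, 0.576, 0.818], [-1.0, 0.001, -0.001]]
contact_force: [0.4, -0.9, -0.8]
width: 0.0855
```

```bash
python3 wshot.py w16
```

```text
33.3 [-0.3367  0.592  -0.5465  1.8014  0.3921  0.8596 -0.1109] [0.4784 0.3324 0.3013] 54.85031047340538 [ 0.359  -0.8545 -0.7741] 0.08547729147131305
```

View pics/w16z.png

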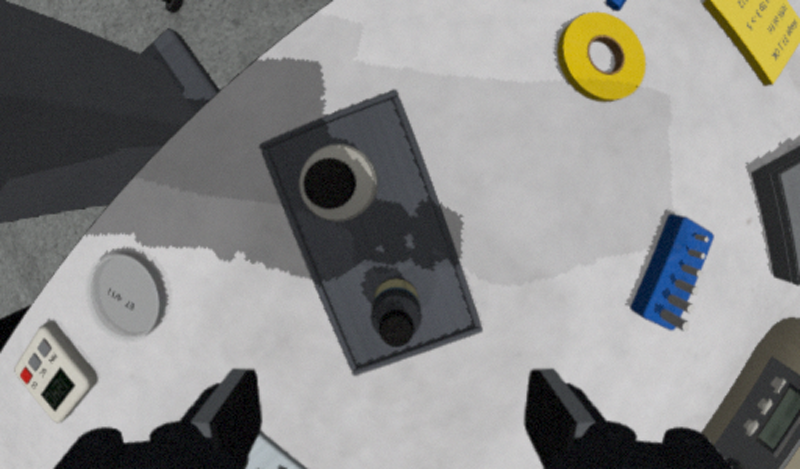

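>>> {"fn": "move_arm", "kwargs": {"increments": [-1,0.5,-0.06,0.05,0,-1,0.8,0,0,0,-1,0.8,0,0,0,-1,0.8,0,0,0,-1,0.8,0,0,0,-1,0.5,0,0,0,-1,0.3,0,0,0,-1,0,0,0,0,-1,0,0,0,0]}}

```text
t: 34.25
tcp_pos: [0.4808, 0.333, 0.1901]
tcp_rot: [[0.0, -0.817, 0.576], [0.0, 0.576, 0.817], [-1.0, -0.0, 0.001]]
contact_force: [0.6, -0.5, 0.6]
width: 0.0851
```

>>> {"fn": "move_arm", "kwargs": {"increments": [-0.5,0.05,0,-0.02,0,0,0,0,0,0,1,0,0,0,0,1,0,0,0,0,1,0,0,0,0,1,0,0,0,0,1,0,0,0,0,1,0,0,0,0,1,0,0,0,0], "squeeze": 20}}

```text
t: 35.15
tcp_pos: [0.4804, 0.3324, 0.1888]
tcp_rot: [[0.0, -0.817, 0.576], [0.0, 0.576, 0.817], [-1.0, -0.0, 0.0]]
contact_force: [-0.2, -0.8, 5.2]
width: 0.0254
```

>>> {"fn": "move_arm", "kwargs": {"increments": [1,-0.3,0,0,0,1,-0.7,0,0,0,1,-0.95,0,0,0,1,-0.95,0,0,0,1,-0.95,0,0,0,1,-0.95,0,0,0,1,0,-0.4,-0.43,0,1,0,-0.8,-0.86,0,1,0,-0.8,-0.86,0,1,0,-0.8,-0.86,0,1,0,-0.8,-0.86,0,1,0,-0.8,-0.86,0]}}

```text
t: 36.35
tcp_pos: [0.502, 0.1704, 0.308]
tcp_rot: [[-0.001, -0.817, 0.576], [-0.001, 0.576, 0.817], [-1.0, 0.0, -0.001]]
contact_force: [-0.5, -0.4, -1.2]
width: 0.0251
```

>>> {"fn": "move_arm", "kwargs": {"increments": [1,0,-0.8,-0.86,0,1,0,-0.7,-0.77,0.15,1,0,0,0,0.15,1,0,0,0,0.15,1,0,0,0,0.15,1,0,0,0,0.15,1,0,0,0,0.15,1,0,0,0,0.15,1,0,0,0,0.15,1,0,0,0,0.15,1,0,0,0,0.15,1,0,0,0,0.15]}}

```text
t: 37.55
tcp_pos: [0.509, 0.1168, 0.308]
tcp_rot: [[-0.001, 0.644, 0.765], [-0.0, 0.765, -0.644], [-1.0, -0.001, -0.0]]
contact_force: [-0.4, -0.5, -0.4]
width: 0.0253
```

>>> {"fn": "move_arm", "kwargs": {"increments": [1,0,0,0,0.07,1,0,0,0,0,1,0,0,0,0]}}

```text
t: 37.85
tcp_pos: [0.5091, 0.1171, 0.3082]
tcp_rot: [[-0.001, 0.689, 0.724], [-0.0, 0.724, -0.689], [-1.0, -0.001, -0.0]]
contact_force: [-0.1, 1.3, 0.1]
width: 0.0255
```

```bash
python3 wshot.py w17
```

```text
37.85 [-0.2574  0.4659 -0.0841  1.9584  0.0575  0.7203 -1.1366] [0.5091 0.1171 0.3082] -43.589305043721204 [-0.1442  1.327   0.1304] 0.025503294843409935
```

View pics/w17z.png

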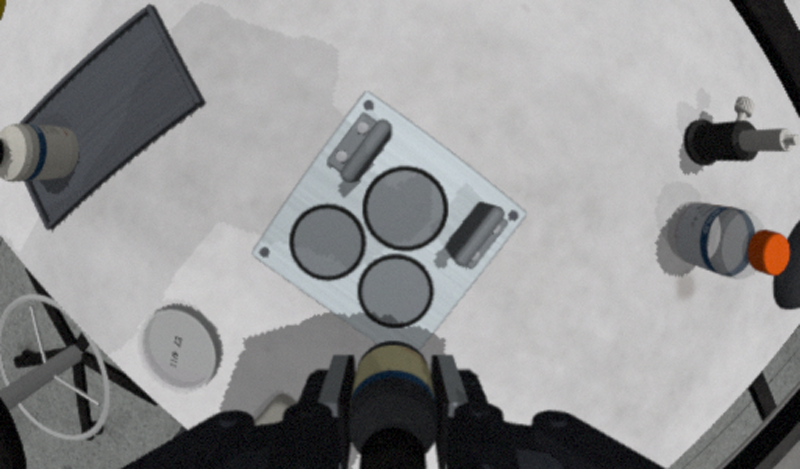

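>>> {"fn": "move_arm", "kwargs": {"increments": [1,0,0,0,-0.147,1,0.6,0,0,0,1,0.8,0,0,0,1,0.8,0,0,0,1,0.8,0,0,0,1,0.7,0,0,0,1,0.4,0,0,0,1,0.3,0,0,0,1,0.08,0,0,0,1,0,0,0,0,1,0,0,0,0]}}

```text
t: 39.0
tcp_pos: [0.5096, 0.1175, 0.1971]
tcp_rot: [[0.001, 0.578, 0.816], [0.0, 0.816, -0.578], [-1.0, 0.001, 0.001]]
contact_force: [-0.3, 0.6, -0.6]
width: 0.0253
```

```bash
python3 wshot.py w18; python3 -c "
from h import *
cv2.imwrite('pics/side18.png',cv2.resize(optics.snapshot('side')[150:240,210:320],(733,600),interpolation=cv2.INTER_CUBIC))"
```

```text
39.0 [-0.2534  0.64   -0.0943  2.0503  0.1282  0.4557 -1.0602] [0.5096 0.1175 0.1971] -35.28857444524443 [-0.2616  0.5764 -0.6043] 0.02532700518520799
```

View pics/w18.png

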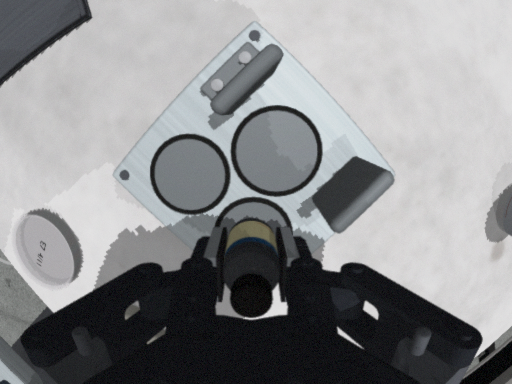

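View pics/side18.png

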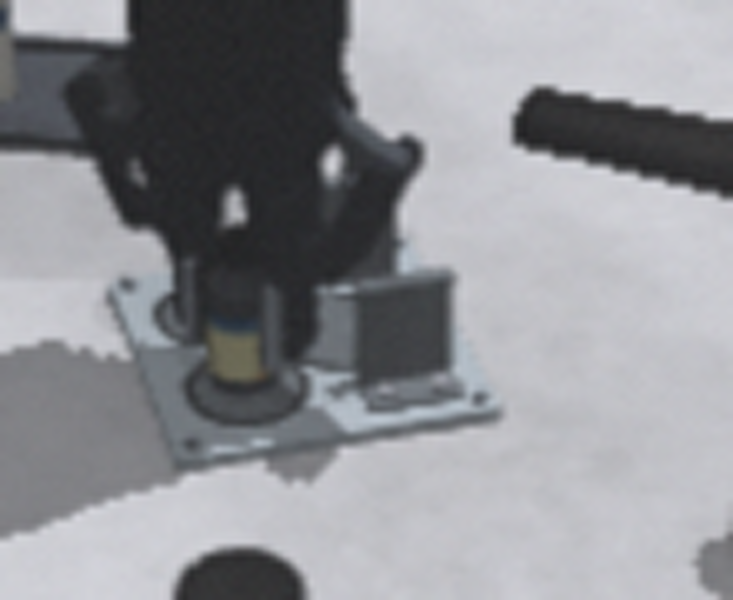

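>>> {"fn": "move_arm", "kwargs": {"increments": [1,0.08,0,0,0,1,0.06,0,0,0,1,0,0,0,0,1,0.03,0,0,0,1,0,0,0,0]}}

```text
t: 39.6
tcp_pos: [0.5093, 0.1175, 0.1928]
tcp_rot: [[0.0, 0.578, 0.816], [0.0, 0.816, -0.578], [-1.0, 0.0, 0.0]]
contact_force: [-1.5, -1.3, 8.8]
width: 0.0259
```

>>> {"fn": "move_arm", "kwargs": {"increments": [0.4,0,0,0,0,0,0,0,0,0,-0.5,0,0,0,0,-1,0,0,0,0,-1,0,0,0,0,-1,0,0,0,0,-1,-0.5,0,0,0,-1,-0.9,0,0,0,-1,-1,0,0,0,-1,-1,0,0,0,-1,-1,0,0,0,-1,0,0,0,0]}}

```text
t: 40.8
tcp_pos: [0.5101, 0.1176, 0.3061]
tcp_rot: [[0.006, 0.578, 0.816], [0.002, 0.816, -0.578], [-1.0, 0.005, 0.004]]
contact_force: [0.6, 0.4, -0.2]
width: 0.0851
```

```bash
python3 wshot.py w19
```

```text
40.8 [-0.2275  0.4695 -0.1277  1.9599  0.0888  0.7116 -1.0248] [0.5101 0.1176 0.3061] -35.31090372752159 [ 0.6226  0.3566 -0.2401] 0.08511946942282597
```

View pics/w19.png

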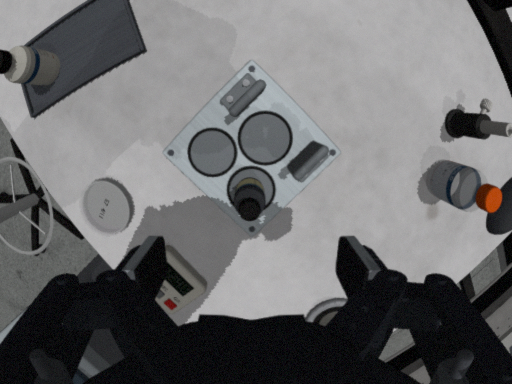

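>>> {"fn": "move_arm", "kwargs": {"increments": [-1,0,0.26,-0.43,0,-1,0,0.55,-0.9,0,-1,0,0.55,-0.9,0,-1,0,0.55,-0.9,0,-1,0,0.55,-0.9,0,-1,0,0.55,-0.9,0,-1,0,0.55,-0.9,0,-1,0,0.55,-0.9,0,-1,0,0.55,-0.9,0,-1,0,0.6,-0.98,0,-1,0,0,0,-0.15,-1,0,0,0,-0.15]}}

```text
t: 42.05
tcp_pos: [0.4077, 0.351, 0.3012]
tcp_rot: [[-0.002, 0.302, 0.953], [-0.001, 0.953, -0.302], [-1.0, -0.002, -0.002]]
contact_force: [0.5, -0.7, -0.1]
width: 0.0851
```

>>> {"fn": "move_arm", "kwargs": {"increments": [-1,0,0,0,-0.15,-1,0,0,0,-0.15,-1,0,0,0,-0.15,-1,0,0,0,-0.15,-1,0,0,0,-0.15,-1,0,0,0,-0.15,-1,0,0,0,-0.15,-1,0,0,0,-0.15,-1,0,0,0,-0.07,-1,0,0,0,0,-1,0,0,0,0]}}

```text
t: 43.15
tcp_pos: [0.4091, 0.3494, 0.3016]
tcp_rot: [[-0.001, -0.815, 0.58], [-0.001, 0.58, 0.815], [-1.0, 0.001, -0.001]]
contact_force: [0.1, 0.4, 0.4]
width: 0.0854
```

```bash
python3 wshot.py w20
```

```text
43.15 [-0.411   0.5394 -0.5696  1.9148  0.3948  0.8012 -0.2437] [0.4091 0.3494 0.3016] 54.56113958364672 [0.0521 0.3948 0.4334] 0.08535285339612016
```

View pics/w20.png

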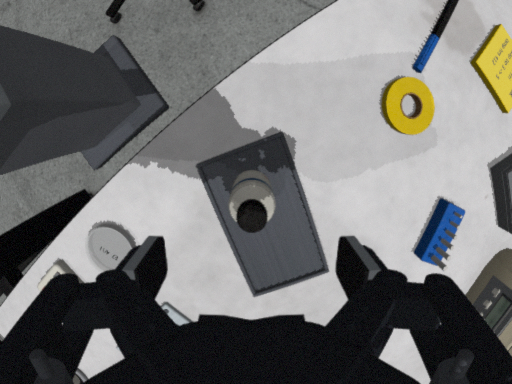

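>>> {"fn": "move_arm", "kwargs": {"increments": [-1,0.5,0,0,0,-1,0.8,0,0,0,-1,0.8,0,0,0,-1,0.8,0,0,0,-1,0.7,0,0,0,-1,0.4,0,0,0,-1,0.22,0,0,0,-1,0,0,0,0,-1,0,0,0,0]}}

```text
t: 44.1
tcp_pos: [0.4097, 0.3494, 0.1971]
tcp_rot: [[0.0, -0.816, 0.578], [0.0, 0.578, 0.816], [-1.0, -0.0, 0.001]]
contact_force: [-0.0, -1.1, 1.3]
width: 0.0852
```

>>> {"fn": "move_arm", "kwargs": {"increments": [-0.5,0.05,0.01,-0.01,0,0,0,0,0,0,1,0,0,0,0,1,0,0,0,0,1,0,0,0,0,1,0,0,0,0,1,0,0,0,0,1,0,0,0,0], "squeeze": 25}}

```text
t: 44.9
tcp_pos: [0.4094, 0.3491, 0.1958]
tcp_rot: [[0.001, -0.816, 0.579], [0.0, 0.579, 0.816], [-1.0, -0.0, 0.0]]
contact_force: [-0.4, -1.1, 5.6]
width: 0.0352
```

>>> {"fn": "move_arm", "kwargs": {"increments": [1,-0.3,0,0,0,1,-0.7,0,0,0,1,-0.95,0,0,0,1,-0.95,0,0,0,1,-0.95,0,0,0,1,-0.95,0,0,0,1,0,-0.4,-0.2,0,1,0,-0.8,-0.43,0,1,0,-0.8,-0.43,0,1,0,-0.8,-0.43,0,1,0,-0.8,-0.43,0,1,0,-0.8,-0.43,0]}}

```text
t: 46.1
tcp_pos: [0.4653, 0.236, 0.315]
tcp_rot: [[-0.001, -0.816, 0.579], [-0.001, 0.579, 0.816], [-1.0, 0.0, -0.001]]
contact_force: [1.5, -0.3, -0.0]
width: 0.0353
```

>>> {"fn": "move_arm", "kwargs": {"increments": [1,0,-0.8,-0.43,0,1,0,-0.8,-0.43,0,1,0,-0.8,-0.43,0,1,0,-0.4,-0.23,0,1,0,0,0,0,1,0,0,0,0]}}

```text
t: 46.7
tcp_pos: [0.4998, 0.1666, 0.3154]
tcp_rot: [[-0.0, -0.816, 0.578], [0.001, 0.578, 0.816], [-1.0, 0.001, 0.0]]
contact_force: [-0.2, 1.3, -0.5]
width: 0.0357
```

```bash
python3 wshot.py w21
```

```text
46.7 [-0.0083  0.509  -0.5895  1.9277  0.3798  0.8165  0.1506] [0.4998 0.1666 0.3154] 54.676512114724055 [-0.1696  1.3308 -0.4982] 0.03570784369351379
```

View pics/w21.png

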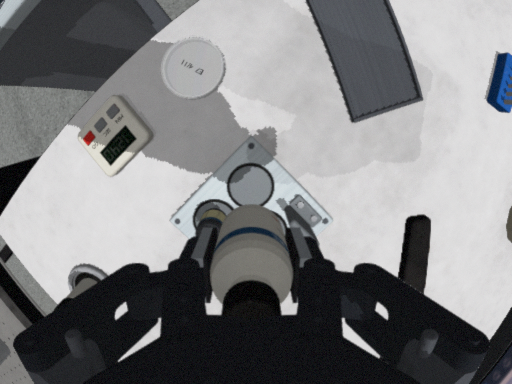

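>>> {"fn": "move_arm", "kwargs": {"increments": [1,0.5,-0.03,0,0,1,0.8,0,0,0,1,0.8,0,0,0,1,0.8,0,0,0,1,0.7,0,0,0,1,0.5,0,0,0,1,0.4,0,0,0,1,0.05,0,0,0,1,0,0,0,0,1,0,0,0,0]}}

```text
t: 47.75
tcp_pos: [0.501, 0.1658, 0.2023]
tcp_rot: [[0.001, -0.816, 0.578], [0.0, 0.578, 0.816], [-1.0, -0.001, 0.001]]
contact_force: [0.3, 0.5, 0.5]
width: 0.035
```

```bash
python3 wshot.py w22
```

```text
47.75 [-0.1023  0.6665 -0.4636  2.0261  0.5395  0.5684  0.0103] [0.501  0.1658 0.2023] 54.66186858598576 [0.3442 0.5424 0.5058] 0.03496597013565119
```

View pics/w22.png

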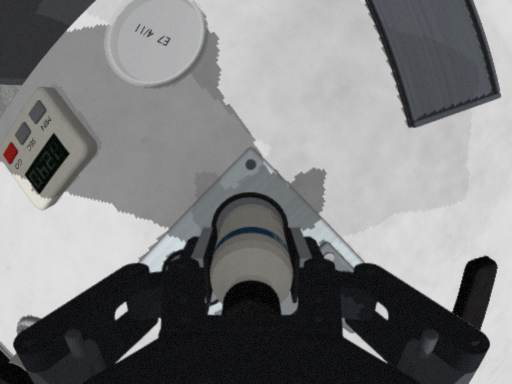

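>>> {"fn": "move_arm", "kwargs": {"increments": [1,0.05,0,0,0,1,0.02,0,0,0,1,0,0,0,0,1,0.03,0,0,0,1,0,0,0,0]}}

```text
t: 48.3
tcp_pos: [0.5008, 0.1656, 0.1998]
tcp_rot: [[0.001, -0.816, 0.578], [-0.0, 0.578, 0.816], [-1.0, -0.001, 0.0]]
contact_force: [-1.2, -0.7, 8.0]
width: 0.0353
```

>>> {"fn": "move_arm", "kwargs": {"increments": [0.3,0,0,0,0,-0.1,0,0,0,0,-0.5,0,0,0,0,-0.8,0,0,0,0,-0.8,0,0,0,0,-0.8,0,0,0,0,-0.8,-0.4,0,0,0,-0.8,-0.9,0,0,0,-1,-1,0,0,0,-1,-1,0,0,0,-1,-1,0,0,0,-1,-1,0,0,0]}}

```text
t: 49.5
tcp_pos: [0.5005, 0.1656, 0.3335]
tcp_rot: [[0.0, -0.816, 0.578], [0.0, 0.578, 0.816], [-1.0, 0.0, 0.0]]
contact_force: [-0.2, -0.1, -0.2]
width: 0.0856
```

>>> {"fn": "move_arm", "kwargs": {"increments": [-1,0,0.3,-1,0,-1,0,0,-1,0,-1,0,0,-1,0,-1,0,0,-1,0,-1,0,0,0,0,-1,0,0,0,0]}}

```text
t: 50.1
tcp_pos: [0.4368, 0.0882, 0.3324]
tcp_rot: [[0.001, -0.815, 0.579], [0.0, 0.579, 0.815], [-1.0, -0.001, 0.001]]
contact_force: [-0.0, 0.4, -0.1]
width: 0.0856
```

```bash
python3 wshot.py w23; python3 -c "
from h import *
cv2.imwrite('pics/side23.png',cv2.resize(optics.snapshot('side')[140:280,160:360],(800,560),interpolation=cv2.INTER_CUBIC))"
```

```text
50.1 [ 0.1661  0.3821 -0.6326  2.0985  0.3279  0.7558  0.2795] [0.4368 0.0882 0.3324] 54.610630188819236 [-0.0171  0.4146 -0.1426] 0.08555609239076574
```

View pics/side23.png

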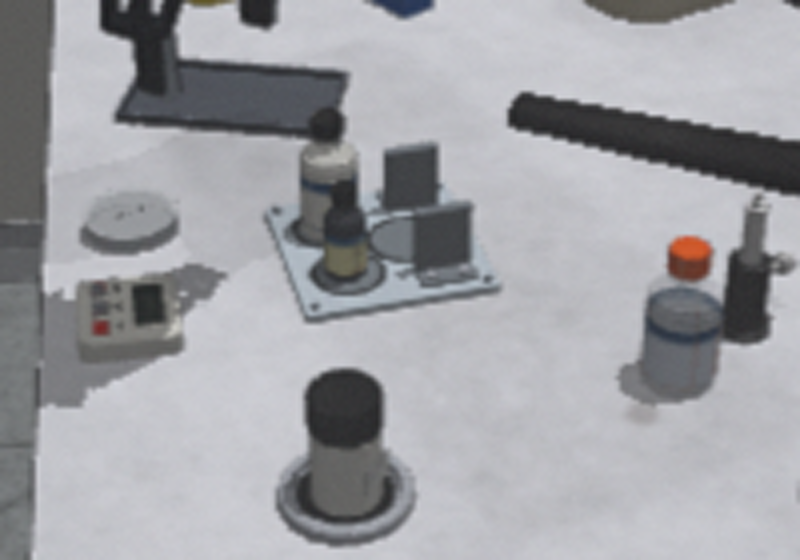

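View pics/w23z.png

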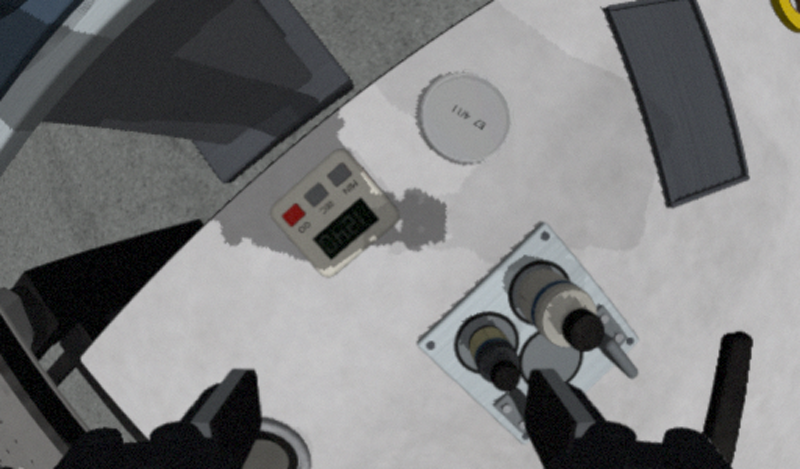

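```bash
python3 - <<'E'
from h import *
a=cv2.imread('pics/side0.png'); b=optics.snapshot('side')
f=lambda i,x0,x1,y0,y1: cv2.cvtColor(i[y0:y1,x0:x1],cv2.COLOR_BGR2GRAY).astype(np.float32)
for n,r in dict(dish=(176,210,182,208),timer=(174,210,203,234),tall=(312,345,195,245),caddybottles=(230,254,160,220)).items():
    print(n,cv2.phaseCorrelate(f(a,*r),f(b,*r),cv2.createHanningWindow((r[1]-r[0],r[3]-r[2]),cv2.CV_32F)))
print(workorder.finish_job())
E
```

```text
dish ((-0.1123733085114651, 0.6543099061992113), 0.9938320333575025)
timer ((-0.35132693253165215, -0.07929218379511482), 0.8711098647779889)
tall ((-0.046979062160577456, -0.06238384182001511), 0.9893979289796617)
caddybottles ((-0.21816873100984502, 0.05509448125544125), 1.0204284807046256)
the job is handed in; nothing more can be done
None
```

The job is done and handed in at about 50 s of the 128 s allowed. I moved the oil bottle and then the dropper bottle to the side tray, and stood the canister in the round stand. After that I put the dropper and then the oil bottle back on the seats they came from.

- **Placement:** in the last side and wrist pictures the canister stands upright in the middle of the stand. Both bottles stand upright inside their seat rings, and the gripper is open and clear of everything.
- **Forces:** the highest wrist force I read was about 11 N, when I set the oil bottle down in the tray.
- **Bystanders:** I compared the first and last side pictures.
  - The tall bottle shows no shift, and neither do the bottles back in the caddy (0.2 px or less).
  - The timer shows 0.35 px, with a weaker match of 0.87.
  - The dish shows 0.65 px, about 1–2 mm. The arm never came near it, so I think this is changed shading, but I did not confirm that separately.
- **Camera disagreement:** the top and wrist cameras differed by about 4 mm in y on the caddy. I used the wrist camera, because its readings from different angles agreed with each other. In the close wrist pictures, the objects then lined up with the gripper.

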